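# Load and zero the gauge readout rack

## Robot

A 7-joint arm with a two-finger parallel gripper is mounted at the origin on the work surface. World frame = base frame: x ahead of the robot, y to its left, z up, the work surface at z = 0. Lengths are in m, angles in rad, forces in N, time in s.
With the tool pointing down it reaches from about 0.35 to 0.775 m from the base axis. Payload 3.1 kg.
Tool frame: the origin (TCP) lies between the finger pads; the fingertips stand 8 mm ahead of it and the grasp point (between the pads) lies 11 mm behind it; z points along the fingers, y is the line along which they close (so a half turn about z gives the same grasp; the last joint's range is limited). The gripper opens to 85 mm and grips with 20 to 120 N. Pads are 22 mm wide; open, the fingers measure 114 mm over their backs; the gripper's body (76 mm by 85 mm) begins 54 mm behind the grasp point. The pads swing forward as they close: fully open they stand 13 mm farther back than shut.
Start: joints at [1.167, 0.311, 0.014, 1.512, -0.004, 1.319, -0.027], TCP at [0.195, -0.514, 0.239] pointing down, gripper open.
Joint ranges: [-2.7, 2.7], [-0.3, 1.91], [-1.27, 1.3], [0.12, 2.57], [-1.44, 4.58], [0.2, 2.03], [-3.05, 3.05]. Speed limits (rad/s): [2.79, 2.79, 3.14, 3.14, 3.14, 3.14, 3.14].

## Interface

Orientations are given as a 3x3 rotation matrix whose columns are the frame's x, y, z axes.
In Python, from cell import bot gives the robot as it stands. The module is installed in compiled form; this text tells all that it offers.
- The arm moves only by the tool jog_arm, never from a script. Its argument "deltas" is a list of rows, each a list of 7 numbers: the shift along the tool's x, y, z normalised to -1 to 1, where 1 is 300 mm, then the turn, a rotation vector about the tool's x, y, z normalised to -1 to 1, where 1 is pi/4 rad, then the opening, from 0 (shut) to 1 (fully open). In form: [[tx, ty, tz, ax, ay, az, gripper], ...]. A call has 1 to 10 rows; each row is the pose to reach, as a shift and turn from the pose commanded when the call began, along the tool's axes at that moment; what a row does not reach only later rows make up. A row lasts 1/10 s, in which the tool goes at most 50 mm and 8.59 degrees, less where a joint would pass 70% of its speed; a pose out of reach is approached as far as the arm can. A call with a number of a shift or a turn outside -1 to 1 is refused whole. A call with a gripper value outside its range is refused whole. The fingers move at their own pace and stop on an object; "grip_force" is the grip in N (left out, the last holds). Time passes only in rows, so rows that repeat a pose let the fingers close. It gives the time, the measured TCP pose, the force, the opening and the grip force at its end, in the units of the state.
- bot.state(): the state, without advancing time (a new reading comes with each control period).
- bot.camera(name): name is "scene" or "top" or "wrist"; returns (picture, depth): 480x640x3 uint8, blue, green, red; 480x640 float32, m along the optical axis (not along the pixel's ray), 0 where there is no reading.
- bot.camera_model(name): a dict with "K" (3x3 intrinsics, pixels), "dist" ([k1, k2, p1, p2, k3] as OpenCV has them; the pictures are not rectified), "rvec" (rotation vector, rad) and "tvec" (3), from world to camera coordinates, as OpenCV has them. Camera axes: x right, y down, z forward; pixel columns grow to the right and rows downward; lengths in m; the calibration is good to about 2 mm. A picture is of the moment at which its call begins: read the wrist's pose just before it. camera_model takes no time and is no camera call; for the wrist camera it gives the pose at the moment of the call.
- bot.finish_job(): hands the job in; it is judged then, once.
The state is a dict: "time": time; "joint_pos": joint angles; "qvel": joint speeds; "joint_torque": joint torques, N m; "ee_pos": TCP position; "eef_rot": TCP orientation; "ft_force": force on the tool from outside, world axes, zero at the start; "wrist_torque": the same for the moment, N m; "opening": finger opening in m; "finger_force": force on a finger pad.
Only numpy, scipy, OpenCV 4.12 (cv2) and the standard library are available. Lean on these libraries where they do the work, as an engineer would, in place of code of your own. Each camera call takes 0.05 s, during which the arm holds its last target. There are 200 camera calls.

## Task

Plug each grey amplifier module on the bench fully home into the bay of its own width in the gauge-readout rack (there may be three or four of them; the bays widen from left to right as seen from the robot). When all are in, push the lock slide at the left end of the rack all the way along its track, away from the robot. Then take the stylus from its stand and gently press the small recessed zero button in the top of each module fully in and let it spring back, going from the narrowest module to the widest. Then stand the stylus back in its stand, point down, leaving the modules home, the lock closed and the other things on the bench where they are.

Things in the scene. Friction and masses are not known exactly. Their poses are not given: they have to be found in the camera images.
- rack: Fixed blue and grey gauge-readout rack: a grey socket block 64 (x) x 226 (y) x 26 mm high with four rectangular bays in its top, in one row along its y, and a blue display housing 50 mm high behind it (from 82 to 142 mm along +x). Origin under the centre of the socket block; -x faces the robot side, +y is left seen from the robot.
- bay1 (a point): Centre of the mouth of the narrowest bay, on the socket block's top face (26 mm above the bench); hole 31 (x) x 23 mm (y), 16 mm deep, bevelled rim, takes module mod1. The bays get wider from bay1 at the left (+y) to bay4.
- bay2 (a point): Centre of the mouth of the second narrowest bay, on the socket block's top face (26 mm above the bench); hole 31 (x) x 31 mm (y), 16 mm deep, bevelled rim, takes module mod2. The bays get wider from bay1 at the left (+y) to bay4.
- bay3 (a point): Centre of the mouth of the second widest bay, on the socket block's top face (26 mm above the bench); hole 31 (x) x 39 mm (y), 16 mm deep, bevelled rim, takes module mod3. The bays get wider from bay1 at the left (+y) to bay4.
- bay4 (a point): Centre of the mouth of the widest bay, on the socket block's top face (26 mm above the bench); hole 31 (x) x 47 mm (y), 16 mm deep, bevelled rim, takes module mod4. The bays get wider from bay1 at the left (+y) to bay4.
- mod1: Grey plug-in module, narrowest of four; may be absent. Upright, 58 mm high: black plug 28 (x) x 20 mm (y), 14 high; above it the body 34 (x) x 26 mm (y), whose shoulder rests on the rack when home. Origin: centre of the underside, z up; a half turn makes no difference. Top centre: square well 13 mm wide with the zero button (10 mm across), its top 54 mm above the origin.
- zero1 (a joint): Recessed spring zero button of mod1: 0 out, 0.004 m fully in; about 3 N presses it home; it springs back.
- mod2: Grey plug-in module, second narrowest of four; may be absent. Upright, 58 mm high: black plug 28 (x) x 28 mm (y), 14 high; above it the body 34 (x) x 34 mm (y), whose shoulder rests on the rack when home. Origin: centre of the underside, z up; a half turn makes no difference. Top centre: square well 13 mm wide with the zero button (10 mm across), its top 54 mm above the origin.
- zero2 (a joint): Recessed spring zero button of mod2: 0 out, 0.004 m fully in; about 3 N presses it home; it springs back.
- mod3: Grey plug-in module, second widest of four; may be absent. Upright, 58 mm high: black plug 28 (x) x 36 mm (y), 14 high; above it the body 34 (x) x 42 mm (y), whose shoulder rests on the rack when home. Origin: centre of the underside, z up; a half turn makes no difference. Top centre: square well 13 mm wide with the zero button (10 mm across), its top 54 mm above the origin.
- zero3 (a joint): Recessed spring zero button of mod3: 0 out, 0.004 m fully in; about 3 N presses it home; it springs back.
- mod4: Grey plug-in module, widest of four; may be absent. Upright, 58 mm high: black plug 28 (x) x 44 mm (y), 14 high; above it the body 34 (x) x 50 mm (y), whose shoulder rests on the rack when home. Origin: centre of the underside, z up; a half turn makes no difference. Top centre: square well 13 mm wide with the zero button (10 mm across), its top 54 mm above the origin.
- zero4 (a joint): Recessed spring zero button of mod4: 0 out, 0.004 m fully in; about 3 N presses it home; it springs back.
- lock (a joint): Lock slide in a straight track beside the left (+y) end of the socket block, 160 mm from its centre: 0 open (near the robot), 0.060 m locked, at the far end of the track; moves along the rack's +x, about 2 N, stays where left.
- lock_grip (a point): Grip point of the lock slide's upright black knob, 10 mm below its top: knob 22 (along the track) x 14 mm (across), 40 mm high, top 59 mm above the bench.
- stylus: Steel stylus, 140 mm long, standing upright, point down, in its stand; origin at the point, z up along the stylus. Point 5 to 6 mm across for the lowest 14 mm, shank 9 mm across up to 72 mm, round dark handle 14 mm across from 72 to 140 mm. 60 g.
- stylus_tip (a point): The stylus's point (same as its origin).
- stand: Heavy loose aluminium stand block of the stylus, 60 x 60 x 50 mm high; origin under its centre; 0.9 kg. It may stand at either end of the rack.
- stand_hole (a point): Centre of the mouth of the stand's square hole (13 mm wide, 42 mm deep, bevelled rim), on its top face 50 mm above the bench; the stylus's point rests on the hole's floor.
- spray_can: Bystander: closed aerosol can, 56 mm across, 150 mm high; origin under its centre. Leave it where it is.
- ring_gauge: Bystander: steel ring gauge lying flat, 26 mm across, 14 mm high. Leave it where it is.
- gauge_disc: Bystander: steel gauge disc, 24 mm across, 22 mm high. Leave it where it is.
- vblock: Bystander: steel V-block, 45 x 20 x 31 mm high. Leave it where it is.
Not all that is in view belongs to the job. What is shaped like the mod3 but green or pink is not meant.

How it is judged:
By the outcome, as a careful person would: the job done as asked, in the order asked, and still so for the second after the job is handed in, with the robot touching nothing.
Of mod1, mod2, mod3, mod4 only 3 to 4 are there at a start; the rules pass over those that are not, and their reading is None.
At some moment in a run one of stand may be knocked a few centimetres aside while the robot is not near it.
It also fails if it takes over 208 s, if anything falls off the work surface, if the arm or the gripper's body presses on something with over 40 N, if the wrist force passes 120 N, or if a joint passes its speed limit or range.

## Working session

There is one attempt and no reset: what is moved stays moved. The work goes in short steps, Python scripts to look and compute and a tool call to move; the robot and the scene stay as the last step left them, time stands still between calls to the robot, and variables do not carry over. Pictures are saved under pics/ and viewed, at most 14 in all, crops included, and the job is handed in when it is done.

Besides the shell and the picture viewer there is one more tool, called after "Call:" in YAML: its name, and indented under it one key for each argument. jog_arm: Moves the arm, as the interface text tells. Scaled input: -1 to 1 covers 300 mm each way for a shift and pi/4 rad each way for a turn. Its arguments: {"type":"object","properties":{"deltas":{"type":"array"},"grip_force":{"type":"number"}},"required":["deltas"]}

```bash
mkdir -p pics
python3 - <<'E'
from cell import bot
import cv2,numpy as np
s=bot.state();print(s['time'],s['ee_pos'],s['eef_rot'],s['opening'])
for n in['top','scene']:
    p,d=bot.camera(n);cv2.imwrite(f'pics/{n}0.png',p);np.save(f'{n}0.npy',d);m=bot.camera_model(n)
    R=cv2.Rodrigues(np.array(m['rvec']))[0];print(n,np.array(m['K']).tolist(),m['dist'],(-R.T@np.array(m['tvec']).ravel()),R.round(3).tolist())
E
```

```text
0.0 [ 0.1944556  -0.51373239  0.23820284] [[ 9.35229382e-01  3.54041248e-01 -8.92883856e-04]
 [ 3.54042369e-01 -9.35226829e-01  2.18614664e-03]
 [-6.10628504e-05 -2.36066729e-03 -9.99997212e-01]] 0.08546407272361924
top [[552.9386677791837, 0.0, 324.8137135001338], [0.0, 552.9386677791837, 241.33591325813228], [0.0, 0.0, 1.0]] [-0.02223072  0.          0.          0.          0.        ] [0.27154386 0.0357229  1.0557327 ] [[0.065, -0.998, 0.002], [-0.977, -0.064, -0.204], [0.203, 0.012, -0.979]]
scene [[442.05870968218505, 0.0, 314.07522699216037], [0.0, 442.05870968218505, 241.81668690913435], [0.0, 0.0, 1.0]] [0.03701954 0.         0.         0.         0.        ] [1.06609529 0.28349082 0.72877601] [[-0.39, 0.92, 0.021], [0.656, 0.294, -0.695], [-0.646, -0.258, -0.718]]
```

View pics/top0.png

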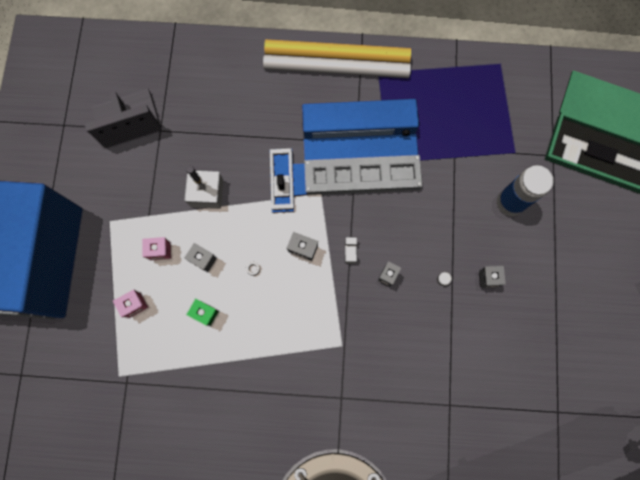

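View pics/scene0.png

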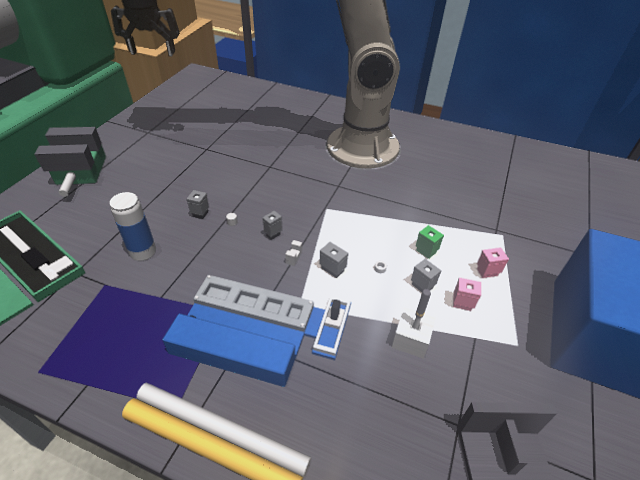

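The top view shows four grey modules at about (391,273), (495,276), (200,257) and (302,245). The green part (201,313) and the pink ones (155,247) and (129,303) are decoys. The stand with the stylus is at (203,187), the rack at (363,173) and the lock knob at (282,183).

```bash
cat > h.py <<'E'
from cell import bot
import cv2,numpy as np
def cam(n):
    m=bot.camera_model(n);p,d=bot.camera(n);return m,p,d
def rays(m,uv):
    K=np.array(m['K']);R=cv2.Rodrigues(np.array(m['rvec']))[0]
    q=cv2.undistortPoints(np.array(uv,float).reshape(-1,1,2),K,np.array(m['dist'])).reshape(-1,2)
    return -R.T@np.array(m['tvec']).ravel(), np.c_[q,np.ones(len(q))]@R
def plane(m,uv,z):
    c,r=rays(m,uv);return c+r*((z-c[2])/r[:,2])[:,None]
def cloud(m,d):
    v,u=np.mgrid[:480,:640];c,r=rays(m,np.c_[u.ravel(),v.ravel()])
    return (c+r*d.reshape(-1,1)).reshape(480,640,3)
def rect(P):
    (x,y),(w,h),a=cv2.minAreaRect((P[:,:2]*1000).astype(np.float32))
    if w<h:w,h,a=h,w,a+90
    return np.round([x,y,w,h,(a+90)%180-90],1)  # long side direction a deg
def comps(m,p,d,lo,hi,minA=30):
    W=cloud(m,d);k=((W[...,2]>lo)&(W[...,2]<hi)&(d>0)).astype(np.uint8)
    n,L,st,ce=cv2.connectedComponentsWithStats(k)
    for i in range(1,n):
        if st[i,4]<minA: continue
        q=L==i;z=np.median(W[q][:,2])
        vu=np.argwhere(q)[:,::-1];P=plane(m,vu,z)
        yield ce[i].round(),st[i,4],z.round(4),rect(P),p[q].mean(0).round()
E
python3 - <<'E'
from h import *
m=bot.camera_model('top');p=cv2.imread('pics/top0.png');d=np.load('top0.npy')
print('z bench',np.median(cloud(m,d)[330:360,340:420,2]))
for lo,hi in[(.05,.064),(.04,.054),(.02,.03)]:
    print(lo)
    for c in comps(m,p,d,lo,hi):
        if 80<c[0][0]<520 and c[0][1]>90: print(*c)
a=cv2.resize(p[225:335,100:360],None,fx=3,fy=3,interpolation=cv2.INTER_CUBIC);b=cv2.resize(p[225:335,340:520],None,fx=3,fy=3,interpolation=cv2.INTER_CUBIC)
b=np.pad(b,((0,0),(0,a.shape[1]-b.shape[1]),(0,0)));cv2.imwrite('pics/crop1.png',cv2.resize(np.vstack([a,b]),None,fx=.88,fy=.88))
E
```

```text
z bench -0.00023225416133876298
0.05
[118. 102.] 47 0.0612 [726.4 468.5  38.    9.9  22.2] [65. 62. 65.]
[360. 115.] 1151 0.0512 [736.2  -3.1 222.3  58.9 -83.4] [161.  95.  51.]
[320. 105.] 41 0.0517 [751.6  73.   35.3   8.5 -86.2] [157.  95.  53.]
[124. 127.] 228 0.0567 [678.4 451.7 122.7  19.2 -62. ] [26. 25. 26.]
[203. 189.] 286 0.0512 [566.2 284.6  65.4  50.2 -23.2] [182. 182. 185.]
[279. 180.] 94 0.058 [591.2 140.7  23.7  13.2   4.8] [61. 57. 56.]
[511. 202.] 90 0.0566 [ 579.9 -298.    54.4   23.8   41.2] [48. 28. 15.]
[302. 245.] 500 0.0574 [469.7  89.9  50.6  35.4  72.8] [134. 136. 138.]
[154. 247.] 448 0.0575 [447.7 361.1  44.5  36.  -82.3] [168. 146. 184.]
[198. 256.] 411 0.0576 [436.3 278.1  43.8  34.1  63.3] [139. 141. 143.]
[390. 273.] 263 0.0573 [427.8 -73.9  35.8  26.  -23.6] [125. 126. 128.]
[494. 275.] 371 0.0571 [ 435.7 -265.2   36.9   35.   -84.8] [117. 118. 120.]
[127. 303.] 478 0.0572 [341.5 395.8  44.3  36.1 -56.1] [167. 145. 182.]
[201. 312.] 421 0.0574 [334.8 261.9  42.3  33.3  66. ] [ 96. 171.  81.]
0.04
[359. 116.] 3436 0.0494 [733.7  -3.5 225.5  65.5 -83.4] 
[... 1249 characters left out ...]
  8.1 195.2   6.9 -83.6] [57. 45. 36.]
[361. 174.] 2639 0.0255 [625.2 -16.3 226.2  66.9 -83.4] [149. 149. 149.]
[282. 191.] 34 0.0214 [580.8 138.   23.4  16.2 -86.3] [128. 131. 134.]
[505. 207.] 49 0.0239 [ 578.3 -297.4   50.1   16.7   44.1] [55. 53. 53.]
[207. 204.] 44 0.0249 [548.2 281.5  48.1  12.  -86.3] [58. 61. 63.]
[349. 242.] 32 0.0281 [ 4.887e+02  4.000e-01  1.910e+01  1.160e+01 -8.620e+01] [161. 161. 163.]
[169. 251.] 31 0.0244 [449.8 341.2  33.7  10.8  -6.1] [69. 67. 88.]
[444. 278.] 100 0.0224 [ 430.4 -181.7   22.8   20.8    1.4] [183. 184. 186.]
[143. 303.] 37 0.0252 [348.1 379.2  37.3  16.4   4.7] [66. 65. 86.]
[334. 476.] 113 0.025 [ 66.6   4.6  70.2  10.  -86.3] [53. 59. 64.]
```

View pics/crop1.png

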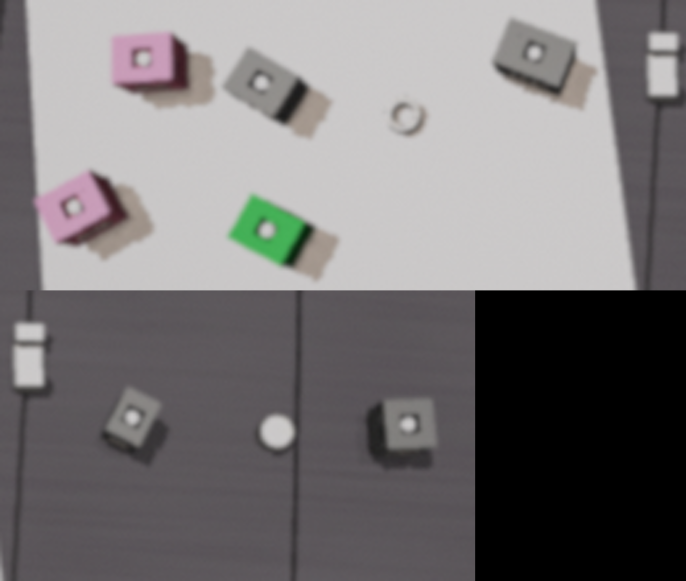

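Grey candidates, with measured top sizes against the specification:
- (391,273): 36x26, fits mod1.
- (495,276): 37x35, fits mod2.
- (198,256): 44x34, grey, fits mod3. The same-shaped parts are green (201,313) and pink (155,247), (129,303), so they are ruled out.
- (302,245): 51x35, fits mod4.

The crop confirms the colours. Next I'll find the bays and work out the first move.

```bash
cat >> h.py <<'E'
from scipy.spatial.transform import Rotation as Ro
def go(x,y,z,ydeg):
    """print jog numbers to TCP (mm) with tool y along world angle ydeg (or half turn, nearest), pointing down"""
    s=bot.state();p=np.array(s['ee_pos']);R=np.array(s['eef_rot'])
    best=None
    for k in(0,180):
        a=np.radians(ydeg+k);yv=np.array([np.cos(a),np.sin(a),0]);zv=np.array([0,0,-1.])
        T=np.c_[np.cross(yv,zv),yv,zv];r=Ro.from_matrix(R.T@T).as_rotvec()
        if best is None or np.linalg.norm(r)<np.linalg.norm(best): best=r
    t=R.T@(np.array([x,y,z])/1000-p)
    print('go',(t/.3).round(4).tolist(),(best/(np.pi/4)).round(4).tolist(),'| t',s['time'],'ee',(p*1000).round(1),'F',np.round(s['ft_force'],1),'op',round(s['opening']*1000,1),'j7',round(s['joint_pos'][6],2))
E
python3 - <<'E'
from h import *
m=bot.camera_model('top');p=cv2.imread('pics/top0.png');d=np.load('top0.npy')
W=cloud(m,d);a=np.radians(6.6);ex=np.array([np.cos(a),np.sin(a)]);ey=np.array([-ex[1],ex[0]])
# top-face rays at z=.026; hole pixels = depth well below the face
v,u=np.mgrid[:480,:640];P=plane(m,np.c_[u.ravel(),v.ravel()],.026)[:,:2].reshape(480,640,2)
q=P-np.array([.6252,-.0163]);lx=q@ex;ly=q@ey
k=((abs(lx)<.026)&(abs(ly)<.108)&(W[...,2]<.021)&(d>0)).astype(np.uint8)
n,L,st,ce=cv2.connectedComponentsWithStats(k)
for i in range(1,n):
    if st[i,4]>30:
        X,Y=lx[L==i]*1000,ly[L==i]*1000;c=P[L==i].mean(0)*1000
        print(st[i,4],'lx',X.min().round(1),X.max().round(1),'ly',Y.min().round(1),Y.max().round(1),ce[i].round(),c.round(1))
go(427.8,-73.9,150,-23.6)
E
```

```text
345 lx -15.7 15.4 ly -100.5 -53.5 [402. 172.] [633.7 -93.1]
224 lx -14.9 14.7 ly 24.0 54.4 [342. 175.] [620.3  22.7]
291 lx -14.9 15.6 ly -33.7 4.7 [370. 173.] [627.1 -30.8]
172 lx -14.8 15.7 ly 72.8 96.5 [319. 175.] [615.8  67.2]
go [1.2466, -1.0955, 0.2966] [-0.0025, -0.0009, -1.0148] | t 0.1 ee [ 194.5 -513.8  238.3] F [-0.4 -0.5 -0.6] op 85.3 j7 -0.03
```

Call:
jog_arm:
  deltas:
    - [0.62, -0.55, 0.1, 0, 0, -0.5, 1]
    - [0.62, -0.55, 0.1, 0, 0, -0.5, 1]
    - [0.62, -0.55, 0.1, 0, 0, -0.5, 1]
    - [0.62, -0.55, 0.1, 0, 0, -0.5, 1]
    - [0.62, -0.55, 0.1, 0, 0, -0.5, 1]
    - [0.62, -0.55, 0.1, 0, 0, -0.5, 1]
    - [0.62, -0.55, 0.1, 0, 0, -0.5, 1]
  grip_force: 30

```text
time: 0.8
ee_pos: [0.3105, -0.2931, 0.209]
eef_rot: [[0.726, 0.688, -0.001], [0.688, -0.726, -0.0], [-0.001, -0.001, -1.0]]
ft_force: [-0.2, -0.7, 0.5]
opening: 0.0857
finger_force: 0.0
```

```bash
python3 -c "
from h import *
go(427.8,-73.9,150,-23.6)"
```

```text
go [0.7864, -0.2614, 0.1963] [-0.001, 0.0007, -0.5101] | t 0.8 ee [ 310.5 -293.1  209. ] F [-0.2 -0.7  0.5] op 85.7 j7 -0.12
```

Call:
jog_arm:
  deltas:
    - [0.786, -0.261, 0.196, 0, 0, -0.51, 1]
    - [0.786, -0.261, 0.196, 0, 0, -0.51, 1]
    - [0.786, -0.261, 0.196, 0, 0, -0.51, 1]
    - [0.786, -0.261, 0.196, 0, 0, -0.51, 1]
    - [0.786, -0.261, 0.196, 0, 0, -0.51, 1]
    - [0.786, -0.261, 0.196, 0, 0, -0.51, 1]
    - [0.786, -0.261, 0.196, 0, 0, -0.51, 1]

```text
time: 1.5
ee_pos: [0.4287, -0.0759, 0.15]
eef_rot: [[0.403, 0.915, -0.001], [0.915, -0.403, 0.0], [-0.0, -0.001, -1.0]]
ft_force: [-0.3, -0.3, -0.0]
opening: 0.0854
finger_force: 0.0
```

Run:
```python
from h import *
go(427.8,-73.9,30,-23.6)
m,p,d=cam('wrist');cv2.imwrite('pics/w1.png',p)
for c in comps(m,p,d,.048,.066,300): print(*c)
```

```text
go [0.005, -0.0048, 0.4] [-0.0014, 0.0003, -0.0031] | t 1.5 ee [428.7 -75.9 150. ] F [-0.3 -0.3 -0. ] op 85.4 j7 -0.38
[324. 248.] 2121 0.0575 [431.  -72.7  34.   28.3 -23.7] [139. 143. 142.]
[629. 407.] 482 0.0559 [ 590.4 -285.5   24.6   19.    81. ] [77. 45. 21.]
[418. 438.] 566 0.0546 [ 436.2 -245.8   32.7   21.7   39.6] [82. 83. 83.]
```

View pics/w1.png

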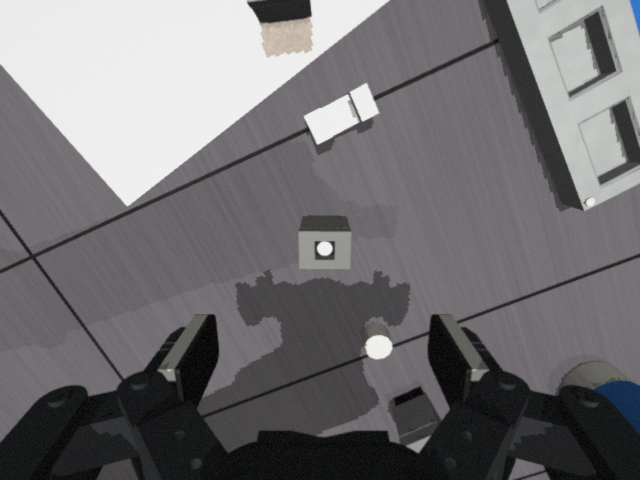

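The wrist view shows mod1 centred between the fingers at about (325,250), with clear finger paths. It agrees with the top view to within 3 mm.

Call:
jog_arm:
  deltas:
    - [0.009, -0.002, 0.4, 0, 0, 0, 1]
    - [0.009, -0.002, 0.4, 0, 0, 0, 1]
    - [0.009, -0.002, 0.4, 0, 0, 0, 1]
    - [0.009, -0.002, 0.4, 0, 0, 0, 0.2]
    - [0.009, -0.002, 0.4, 0, 0, 0, 0.2]
    - [0.009, -0.002, 0.4, 0, 0, 0, 0.2]
    - [0.009, -0.002, 0.4, 0, 0, 0, 0.2]
    - [0.009, -0.002, 0.4, 0, 0, 0, 0.2]
    - [0.009, -0.002, 0.4, 0, 0, 0, 0.2]
    - [0.009, -0.002, 0.4, 0, 0, 0, 0.2]

```text
time: 2.55
ee_pos: [0.4307, -0.074, 0.0323]
eef_rot: [[0.404, 0.915, 0.004], [0.915, -0.404, -0.002], [-0.0, 0.004, -1.0]]
ft_force: [-1.3, -1.5, 7.7]
opening: 0.0337
finger_force: 30.8
```

Run:
```python
from h import *
go(429,-73.5,120,6.6)
m,p,d=cam('wrist')
for c in comps(m,p,d,.048,.066,300): print(*c)
```

```text
go [-0.001, -0.0047, -0.2922] [0.0053, 0.0019, -0.6765] | t 2.55 ee [430.7 -74.   32.3] F [-1.3 -1.5  7.7] op 33.7 j7 -0.5
[322. 355.] 9702 0.0575 [431.2 -72.2  62.3  33.5 -24.1] [81. 84. 83.]
```

Gripped mod1 at 33.7 mm, as expected for its 34 mm body. Lifting it and looking at the bays with the wrist camera.

Call:
jog_arm:
  deltas:
    - [0, 0, -0.15, 0, 0, 0, 0.2]
    - [0, 0, -0.393, 0, 0, 0, 0.2]
    - [0, 0, -0.393, 0, 0, 0, 0.2]
    - [0.131, 0.594, -0.393, 0.005, 0.002, -0.677, 0.2]
    - [0.131, 0.594, -0.393, 0.005, 0.002, -0.677, 0.2]
    - [0.131, 0.594, -0.393, 0.005, 0.002, -0.677, 0.2]
    - [0.131, 0.594, -0.393, 0.005, 0.002, -0.677, 0.2]
    - [0.131, 0.594, -0.393, 0.005, 0.002, -0.677, 0.2]
    - [0.131, 0.594, -0.393, 0.005, 0.002, -0.677, 0.2]
    - [0.131, 0.594, -0.393, 0.005, 0.002, -0.677, 0.2]

```text
time: 3.6
ee_pos: [0.6065, -0.1084, 0.1484]
eef_rot: [[-0.116, 0.993, -0.005], [0.993, 0.116, 0.002], [0.003, -0.005, -1.0]]
ft_force: [-0.1, 0.4, -1.1]
opening: 0.0334
finger_force: 31.1
```

```bash
cat >> h.py <<'E'
def bays(m,p,d,c0=(.6252,-.0163),yaw=6.6):
    W=cloud(m,d);a=np.radians(yaw);ex=np.array([np.cos(a),np.sin(a)]);ey=np.array([-ex[1],ex[0]])
    v,u=np.mgrid[:480,:640];P=plane(m,np.c_[u.ravel(),v.ravel()],.026)[:,:2].reshape(480,640,2)
    q=P-np.array(c0);lx=q@ex;ly=q@ey
    k=((abs(lx)<.024)&(abs(ly)<.108)&(W[...,2]<.022)&(d>0)).astype(np.uint8)
    n,L,st,ce=cv2.connectedComponentsWithStats(k)
    for i in range(1,n):
        if st[i,4]>80: print(st[i,4],ce[i].round(),rect(P[L==i]))
E
python3 - <<'E'
from h import *
go(615,67,120,6.6)
m,p,d=cam('wrist');cv2.imwrite('pics/w2.png',p)
bays(m,p,d)
for c in comps(m,p,d,.02,.03,800): print(*c)
m,p,d=cam('top');print('top')
for c in comps(m,p,d,.145,.19,60): print(*c)
E
```

```text
go [0.5771, 0.0964, 0.0956] [-0.0063, -0.0035, 0.0014] | t 3.6 ee [ 606.5 -108.4  148.4] F [-0.1  0.4 -1.1] op 33.4 j7 0.05
2677 [374.  45.] [623.6  22.5  31.1  30.6   6.6]
2660 [371. 134.] [629.4 -30.8  37.3  30.5 -83.4]
2569 [367. 223.] [636.6 -92.6  45.7  30.6 -83.3]
[372. 128.] 18000 0.0257 [631.2 -40.7 176.   64.5 -83.4] [225. 227. 224.]
[494. 114.] 1546 0.0251 [709.5 -16.6 146.1   6.7 -82.7] [81. 70. 57.]
top
[416. 166.] 158 0.1675 [596.9 -98.4  55.3  14.7  12.5] [57. 56. 56.]
[ 19. 240.] 4954 0.1596 [421.4 545.  228.6  82.1  10.6] [141.  84.  44.]
```

View pics/w2.png

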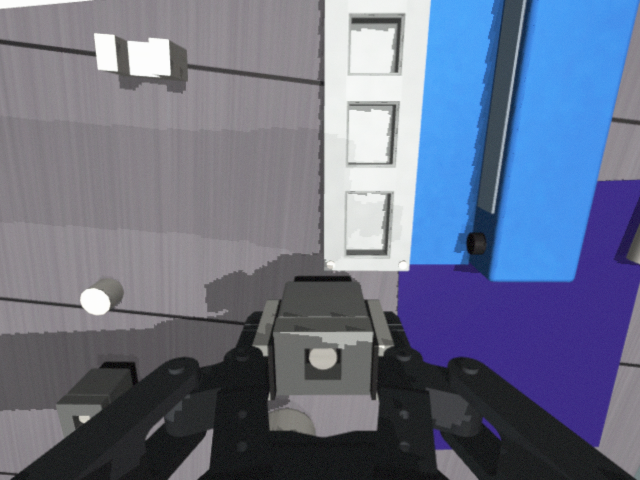

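The wrist view shows bays 2, 3 and 4 at (374,45), (371,134) and (367,223), and mod1 held square with its button at (323,357). The wrist camera agrees with the grasp, while the top camera reads about 3 mm short in x. I'll check the in-hand offset from the button.

```bash
cat >> h.py <<'E'
def inhand(p,m,rel,win=(330,390,290,360)):
    """button centre in tool axes (mm) rel. TCP; rel = module origin z minus TCP z (mm)"""
    s=bot.state();R=np.array(s['eef_rot']);e=np.array(s['ee_pos'])
    a,b,c,e2=win;g=p[a:b,c:e2].min(2)
    n,L,st,ce=cv2.connectedComponentsWithStats((g>140).astype(np.uint8))
    for i in range(1,n):
        if st[i,4]>150:
            uv=ce[i]+[c,a];z=e[2]+(rel+54)/1000
            q=plane(m,[uv],z)[0];print('btn',uv.round(1),st[i],((q-e)@R*1000).round(2))
E
python3 - <<'E'
from h import *
m=bot.camera_model('wrist');p=cv2.imread('pics/w2.png')
inhand(p,m,-32.3)
go(618.4,67.6,90,6.5)
E
```

```text
btn [334.9 336.9] [  0   2  70  17 563] [  8.73   4.2  -21.7 ]
btn [322.5 357.8] [ 19  18  27  21 460] [  0.11  -0.17 -21.7 ]
go [0.5786, 0.1078, 0.1968] [-0.0051, -0.0024, 0.0038] | t 3.7 ee [ 606.7 -108.7  148.8] F [-0.9  0.6 -1.1] op 34.0 j7 0.05
```

Call:
jog_arm:
  deltas:
    - [0.579, 0.108, 0.1, -0.005, -0.002, 0.004, 0.2]
    - [0.579, 0.108, 0.197, -0.005, -0.002, 0.004, 0.2]
    - [0.579, 0.108, 0.197, -0.005, -0.002, 0.004, 0.2]
    - [0.579, 0.108, 0.197, -0.005, -0.002, 0.004, 0.2]
    - [0.579, 0.108, 0.197, -0.005, -0.002, 0.004, 0.2]
    - [0.579, 0.108, 0.197, -0.005, -0.002, 0.004, 0.2]
    - [0.579, 0.108, 0.197, -0.005, -0.002, 0.004, 0.2]

```text
time: 4.4
ee_pos: [0.6199, 0.0653, 0.0903]
eef_rot: [[-0.111, 0.994, 0.002], [0.994, 0.111, -0.001], [-0.001, 0.001, -1.0]]
ft_force: [-0.1, 0.2, -0.9]
opening: 0.0337
finger_force: 31.1
```

Run:
```python
from h import *
go(618.4,67.6,45,6.5)
```

```text
go [0.0085, -0.0045, 0.151] [0.0019, 0.0018, -0.0033] | t 4.4 ee [619.9  65.3  90.3] F [-0.1  0.2 -0.9] op 33.7 j7 -0.28
```

Call:
jog_arm:
  deltas:
    - [0.008, -0.004, 0.05, 0.002, 0.002, -0.003, 0.2]
    - [0.008, -0.004, 0.095, 0.002, 0.002, -0.003, 0.2]
    - [0.008, -0.004, 0.095, 0.002, 0.002, -0.003, 0.2]
    - [0.008, -0.004, 0.095, 0.002, 0.002, -0.003, 0.2]

```text
time: 4.8
ee_pos: [0.6174, 0.0689, 0.06]
eef_rot: [[-0.114, 0.993, -0.004], [0.993, 0.114, 0.002], [0.002, -0.004, -1.0]]
ft_force: [-0.9, 0.6, -1.2]
opening: 0.0339
finger_force: 31.1
```

Run:
```python
from h import *
go(618.4,67.6,44.5,6.5)
```

```text
go [-0.0048, 0.0028, 0.0518] [-0.0045, -0.003, 0.0011] | t 4.8 ee [617.4  68.9  60. ] F [-0.9  0.6 -1.2] op 33.9 j7 -0.29
```

Call:
jog_arm:
  deltas:
    - [-0.003, 0.002, 0.0, 0, 0, 0, 0.2]
    - [-0.003, 0.002, 0.015, 0, 0, 0, 0.2]
    - [-0.003, 0.002, 0.025, 0, 0, 0, 0.2]
    - [-0.003, 0.002, 0.035, 0, 0, 0, 0.2]
    - [-0.003, 0.002, 0.045, 0, 0, 0, 0.2]
    - [-0.003, 0.002, 0.053, 0, 0, 0, 0.2]
    - [-0.003, 0.002, 0.056, 0, 0, 0, 0.2]
    - [-0.003, 0.002, 0.056, 0, 0, 0, 0.2]

```text
time: 5.6
ee_pos: [0.619, 0.069, 0.0446]
eef_rot: [[-0.115, 0.993, -0.001], [0.993, 0.115, 0.002], [0.002, -0.001, -1.0]]
ft_force: [-1.1, -0.6, 0.2]
opening: 0.0334
finger_force: 31.2
```

Call:
jog_arm:
  deltas:
    - [0, 0, 0.006, 0, 0, 0, 0.2]
    - [0, 0, 0.008, 0, 0, 0, 0.2]
    - [0, 0, 0.008, 0, 0, 0, 0.2]

```text
time: 5.9
ee_pos: [0.619, 0.069, 0.0444]
eef_rot: [[-0.115, 0.993, -0.001], [0.993, 0.115, 0.002], [0.002, -0.0, -1.0]]
ft_force: [-5.0, -1.9, 10.9]
opening: 0.0336
finger_force: 32.6
```

Call:
jog_arm:
  deltas:
    - [0, 0, 0, 0, 0, 0, 1]
    - [0, 0, 0, 0, 0, 0, 1]
    - [0, 0, 0, 0, 0, 0, 1]
    - [0, 0, 0, 0, 0, 0, 1]
    - [0, 0, -0.15, 0, 0, 0, 1]
    - [0, 0, -0.3, 0, 0, 0, 1]
    - [0, 0, -0.35, 0, 0, 0, 1]
    - [0, 0, -0.35, 0, 0, 0, 1]

```text
time: 6.7
ee_pos: [0.6213, 0.0695, 0.1503]
eef_rot: [[-0.115, 0.993, 0.006], [0.993, 0.115, 0.004], [0.003, 0.006, -1.0]]
ft_force: [-0.7, -0.4, -1.0]
opening: 0.0855
finger_force: 0.0
```

Run:
```python
from h import *
m,p,d=cam('wrist')
for c in comps(m,p,d,.062,.078,300): print(*c)
for c in comps(m,p,d,.045,.062,300): print(*c)
# mod2 wrist/top: top read (435.7,-265.2) + (3,0)
go(438.7,-265.2,140,6.5)
```

```text
[318. 258.] 2194 0.0696 [618.7  70.2  34.   28.    6.4] [139. 143. 142.]
[291. 135.] 861 0.0584 [594.9 141.4  22.   13.1   6.6] [47. 47. 48.]
[ 93. 194.] 5386 0.0574 [475.3  91.   54.1  39.9  72.8] [131. 135. 134.]
[480. 271.] 10719 0.0498 [731.6  48.6 123.2  60.8 -83.4] [203. 120.  56.]
[318. 233.] 361 0.0539 [617.3  81.8  34.3   4.8   6.5] [61. 63. 62.]
[430. 406.] 1574 0.0497 [724.1 -45.8 101.2  23.7 -83.2] [173. 102.  48.]
go [-1.0368, -0.7272, 0.0223] [0.0014, -0.003, 0.0023] | t 6.75 ee [619.6  68.9 147.7] F [-0.2 -0.5  0.1] op 85.5 j7 -0.25
```

mod1 is home, with its top at 70 mm. Now mod2.

Call:
jog_arm:
  deltas:
    - [-0.98, -0.7, 0.0, 0, 0, 0, 1]
    - [-0.98, -0.7, 0.0, 0, 0, 0, 1]
    - [-0.98, -0.7, 0.0, 0, 0, 0, 1]
    - [-0.98, -0.7, 0.0, 0, 0, 0, 1]
    - [-0.98, -0.7, 0.0, 0, 0, 0, 1]
    - [-0.98, -0.7, 0.0, 0, 0, 0, 1]
    - [-0.98, -0.7, 0.0, 0, 0, 0, 1]
    - [-0.98, -0.7, 0.0, 0, 0, 0, 1]
    - [-0.98, -0.7, 0.0, 0, 0, 0, 1]

```text
time: 7.65
ee_pos: [0.4409, -0.2502, 0.144]
eef_rot: [[-0.108, 0.994, -0.006], [0.994, 0.108, 0.004], [0.004, -0.006, -1.0]]
ft_force: [0.8, 0.5, -0.3]
opening: 0.0851
finger_force: 0.0
```

Run:
```python
from h import *
m,p,d=cam('wrist')
for c in comps(m,p,d,.05,.064,300): print(*c)
go(438.7,-265.2,30,5.2)
```

```text
[317. 276.] 2596 0.0577 [ 437.9 -264.1   36.7   34.   -84.2] [166. 170. 169.]
[518. 334.] 942 0.0573 [ 584.9 -291.6   52.5   24.7   28.4] [97. 60. 31.]
go [-0.0596, -0.019, 0.3817] [-0.0045, -0.0067, 0.0281] | t 7.7 ee [ 442.8 -247.4  144.6] F [0.3 1.2 1.4] op 85.4 j7 0.42
```

Call:
jog_arm:
  deltas:
    - [-0.058, -0.018, 0.1, 0, -0.005, 0.02, 1]
    - [-0.058, -0.018, 0.25, 0, -0.005, 0.02, 1]
    - [-0.058, -0.018, 0.382, 0, -0.005, 0.02, 1]
    - [-0.058, -0.018, 0.382, 0, -0.005, 0.02, 1]
    - [-0.058, -0.018, 0.382, 0, -0.005, 0.02, 0.2]
    - [-0.058, -0.018, 0.382, 0, -0.005, 0.02, 0.2]
    - [-0.058, -0.018, 0.382, 0, -0.005, 0.02, 0.2]
    - [-0.058, -0.018, 0.382, 0, -0.005, 0.02, 0.2]
    - [-0.058, -0.018, 0.382, 0, -0.005, 0.02, 0.2]
    - [-0.058, -0.018, 0.382, 0, -0.005, 0.02, 0.2]

```text
time: 8.7
ee_pos: [0.4421, -0.2658, 0.0338]
eef_rot: [[-0.099, 0.995, 0.002], [0.995, 0.099, -0.004], [-0.004, 0.002, -1.0]]
ft_force: [-0.7, 0.5, 6.7]
opening: 0.0338
finger_force: 31.1
```

Call:
jog_arm:
  deltas:
    - [0, 0, -0.15, 0, 0, 0, 0.2]
    - [0, 0, -0.32, 0, 0, 0, 0.2]
    - [0, 0, -0.4, 0, 0, 0, 0.2]
    - [0, 0, -0.4, 0, 0, 0, 0.2]
    - [0, 0, -0.4, 0, 0, 0, 0.2]

```text
time: 9.2
ee_pos: [0.4407, -0.2651, 0.1521]
eef_rot: [[-0.099, 0.995, -0.0], [0.995, 0.099, -0.002], [-0.002, -0.001, -1.0]]
ft_force: [0.4, -0.4, -1.3]
opening: 0.0335
finger_force: 30.7
```

Run:
```python
from h import *
m,p,d=cam('wrist');cv2.imwrite('pics/w3.png',p)
inhand(p,m,-31,(340,390,295,350))
go(623.6,22.5,130,6.5)
```

```text
btn [322.6 354.4] [ 15   5  27  21 484] [  1.1    0.68 -23.  ]
go [0.8919, 0.7048, 0.0668] [-0.0037, 0.0006, -0.0181] | t 9.25 ee [ 439.8 -264.7  150.8] F [-1.4  0.5 -0.6] op 33.7 j7 0.44
```

Call:
jog_arm:
  deltas:
    - [0.89, 0.705, 0.06, 0, 0, -0.018, 0.2]
    - [0.89, 0.705, 0.06, 0, 0, -0.018, 0.2]
    - [0.89, 0.705, 0.06, 0, 0, -0.018, 0.2]
    - [0.89, 0.705, 0.06, 0, 0, -0.018, 0.2]
    - [0.89, 0.705, 0.06, 0, 0, -0.018, 0.2]
    - [0.89, 0.705, 0.06, 0, 0, -0.018, 0.2]
    - [0.89, 0.705, 0.06, 0, 0, -0.018, 0.2]
    - [0.89, 0.705, 0.06, 0, 0, -0.018, 0.2]
    - [0.89, 0.705, 0.06, 0, 0, -0.018, 0.2]
    - [0.89, 0.705, 0.06, 0, 0, -0.018, 0.2]

```text
time: 10.25
ee_pos: [0.6234, 0.0196, 0.1312]
eef_rot: [[-0.112, 0.994, -0.005], [0.994, 0.112, -0.004], [-0.003, -0.005, -1.0]]
ft_force: [0.4, -0.4, -0.5]
opening: 0.0335
finger_force: 30.8
```

Run:
```python
from h import *
go(623.6,22.2,64,6.5)
m,p,d=cam('wrist')
go(623.6,22.2,64,6.5)
inhand(p,m,-33.8,(340,390,295,350))
```

```text
go [0.0093, 0.0026, 0.2239] [-0.0065, 0.0038, -0.0018] | t 10.25 ee [623.4  19.6 131.2] F [ 0.4 -0.4 -0.5] op 33.5 j7 -0.19
go [0.0111, 0.0018, 0.2258] [-0.0052, 0.004, -0.0032] | t 10.3 ee [623.7  19.1 131.8] F [-0.2 -0.4 -2.5] op 33.2 j7 -0.19
btn [322.3 354.9] [ 16   6  24  19 311] [  1.17  -0.37 -20.2 ]
```

Call:
jog_arm:
  deltas:
    - [0.008, 0.002, 0.1, -0.005, 0.003, 0, 0.2]
    - [0.008, 0.002, 0.2, -0.005, 0.003, 0, 0.2]
    - [0.008, 0.002, 0.222, -0.005, 0.003, 0, 0.2]
    - [0.008, 0.002, 0.222, -0.005, 0.003, 0, 0.2]
    - [0.008, 0.002, 0.222, -0.005, 0.003, 0, 0.2]

```text
time: 10.8
ee_pos: [0.626, 0.0234, 0.068]
eef_rot: [[-0.112, 0.994, 0.005], [0.994, 0.112, 0.001], [0.001, 0.005, -1.0]]
ft_force: [-0.4, 0.6, -1.4]
opening: 0.0338
finger_force: 30.7
```

Run:
```python
from h import *
go(623.6,21.8,45.5,6.5)
```

```text
go [-0.0043, -0.0089, 0.0748] [0.0066, -0.0008, -0.0015] | t 10.8 ee [626.   23.4  68. ] F [-0.4  0.6 -1.4] op 33.8 j7 -0.22
```

Call:
jog_arm:
  deltas:
    - [-0.003, -0.005, 0, 0.003, 0, 0, 0.2]
    - [-0.003, -0.005, 0, 0.003, 0, 0, 0.2]
    - [-0.003, -0.005, 0, 0.003, 0, 0, 0.2]
    - [-0.003, -0.005, 0, 0.003, 0, 0, 0.2]

```text
time: 11.2
ee_pos: [0.6239, 0.0231, 0.0671]
eef_rot: [[-0.114, 0.994, 0.001], [0.994, 0.114, 0.001], [0.001, 0.001, -1.0]]
ft_force: [-0.5, 0.4, -1.6]
opening: 0.0338
finger_force: 30.7
```

Run:
```python
from h import *
go(623.6,21.8,45.5,6.5)
bot.camera('top');go(623.6,21.8,45.5,6.5)
bot.camera('top');go(623.6,21.8,45.5,6.5)
```

```text
go [-0.0042, -0.0017, 0.0719] [0.0018, -0.001, 0.0004] | t 11.2 ee [623.9  23.1  67.1] F [-0.5  0.4 -1.6] op 33.8 j7 -0.22
go [-0.004, -0.0012, 0.0712] [0.0014, -0.001, 0.0003] | t 11.25 ee [623.8  23.   66.9] F [ 0.1 -0.6 -1. ] op 33.3 j7 -0.22
go [-0.0041, -0.001, 0.0708] [0.0011, -0.0011, 0.0005] | t 11.3 ee [623.7  23.1  66.7] F [ 0.8  0.7 -1.9] op 33.5 j7 -0.22
```

Settled now, with about 1 mm left to correct. Inserting.

Call:
jog_arm:
  deltas:
    - [-0.004, -0.001, 0.01, 0, 0, 0, 0.2]
    - [-0.004, -0.001, 0.02, 0, 0, 0, 0.2]
    - [-0.004, -0.001, 0.03, 0, 0, 0, 0.2]
    - [-0.004, -0.001, 0.04, 0, 0, 0, 0.2]
    - [-0.004, -0.001, 0.05, 0, 0, 0, 0.2]
    - [-0.004, -0.001, 0.06, 0, 0, 0, 0.2]
    - [-0.004, -0.001, 0.07, 0, 0, 0, 0.2]
    - [-0.004, -0.001, 0.075, 0, 0, 0, 0.2]
    - [-0.004, -0.001, 0.078, 0, 0, 0, 0.2]
    - [-0.004, -0.001, 0.078, 0, 0, 0, 0.2]

```text
time: 12.3
ee_pos: [0.6235, 0.0219, 0.0458]
eef_rot: [[-0.114, 0.994, 0.001], [0.994, 0.114, -0.0], [-0.0, 0.001, -1.0]]
ft_force: [-5.0, -0.7, 10.3]
opening: 0.0335
finger_force: 32.4
```

Call:
jog_arm:
  deltas:
    - [0, 0, 0, 0, 0, 0, 1]
    - [0, 0, 0, 0, 0, 0, 1]
    - [0, 0, 0, 0, 0, 0, 1]
    - [0, 0, 0, 0, 0, 0, 1]
    - [0, 0, -0.15, 0, 0, 0, 1]
    - [0, 0, -0.3, 0, 0, 0, 1]
    - [0, 0, -0.32, 0, 0, 0, 1]
    - [0, 0, -0.32, 0, 0, 0, 1]

```text
time: 13.1
ee_pos: [0.6249, 0.0221, 0.1412]
eef_rot: [[-0.113, 0.994, 0.005], [0.994, 0.113, 0.001], [0.001, 0.005, -1.0]]
ft_force: [-0.3, -0.5, -0.3]
opening: 0.085
finger_force: 0.0
```

Run:
```python
from h import *
m,p,d=cam('wrist')
for c in comps(m,p,d,.064,.078,300): print(*c)
go(472.8,90.5,140,-17.2)
```

```text
[321. 185.] 2373 0.0697 [618.8  69.3  34.   26.4   6.5] [148. 151. 151.]
[319. 262.] 2961 0.0697 [623.1  23.6  35.4  34.  -83.6] [141. 145. 144.]
go [0.2851, -0.4728, -0.0033] [0.0009, -0.001, 0.527] | t 13.15 ee [623.4  21.6 139.1] F [ 0.1  0.7 -0.2] op 85.6 j7 -0.18
```

Call:
jog_arm:
  deltas:
    - [0.285, -0.473, 0, 0, 0, 0.527, 1]
    - [0.285, -0.473, 0, 0, 0, 0.527, 1]
    - [0.285, -0.473, 0, 0, 0, 0.527, 1]
    - [0.285, -0.473, 0, 0, 0, 0.527, 1]
    - [0.285, -0.473, 0, 0, 0, 0.527, 1]
    - [0.285, -0.473, 0, 0, 0, 0.527, 1]
    - [0.285, -0.473, 0, 0, 0, 0.527, 1]
    - [0.285, -0.473, 0, 0, 0, 0.527, 1]

```text
time: 13.95
ee_pos: [0.4738, 0.0896, 0.1387]
eef_rot: [[0.298, 0.955, 0.0], [0.955, -0.298, 0.001], [0.001, -0.0, -1.0]]
ft_force: [1.1, 0.4, 0.2]
opening: 0.0851
finger_force: 0.0
```

Run:
```python
from h import *
m,p,d=cam('wrist')
for c in comps(m,p,d,.05,.064,300): print(*c)
go(472.8,90.5,30,-17.2)
```

```text
[ 8. 45.] 1352 0.0557 [353.  253.9  40.1  11.4  57.2] [27. 77. 14.]
[500. 115.] 1147 0.0584 [592.6 141.8  24.   14.6   6.1] [28. 26. 27.]
[546. 215.] 959 0.0572 [612.5  76.5  43.6  28.5  44.5] [42. 43. 43.]
[320. 256.] 4083 0.0577 [472.4  91.3  51.3  34.   72.7] [117. 120. 119.]
[562. 277.] 1127 0.0572 [613.8  29.6  48.7  33.2  51. ] [43. 44. 43.]
go [0.0008, -0.0034, 0.3626] [-0.0003, -0.0018, -0.0024] | t 14.0 ee [473.7  89.8 138.8] F [0.3 1.  0.2] op 85.3 j7 -0.69
```

Call:
jog_arm:
  deltas:
    - [0.001, -0.005, 0.1, 0, 0, 0, 1]
    - [0.001, -0.005, 0.25, 0, 0, 0, 1]
    - [0.001, -0.005, 0.362, 0, 0, 0, 1]
    - [0.001, -0.005, 0.362, 0, 0, 0, 1]
    - [0.001, -0.005, 0.362, 0, 0, 0, 0.2]
    - [0.001, -0.005, 0.362, 0, 0, 0, 0.2]
    - [0.001, -0.005, 0.362, 0, 0, 0, 0.2]
    - [0.001, -0.005, 0.362, 0, 0, 0, 0.2]
    - [0.001, -0.005, 0.362, 0, 0, 0, 0.2]
    - [0.001, -0.005, 0.362, 0, 0, 0, 0.2]

```text
time: 15.0
ee_pos: [0.4731, 0.0918, 0.0323]
eef_rot: [[0.296, 0.955, 0.004], [0.955, -0.296, 0.001], [0.002, 0.004, -1.0]]
ft_force: [-1.9, -0.3, 6.5]
opening: 0.0337
finger_force: 31.0
```

Call:
jog_arm:
  deltas:
    - [0, 0, -0.15, 0, 0, 0, 0.2]
    - [0, 0, -0.32, 0, 0, 0, 0.2]
    - [0, 0, -0.4, 0, 0, 0, 0.2]
    - [0, 0, -0.4, 0, 0, 0, 0.2]
    - [0, 0, -0.4, 0, 0, 0, 0.2]

```text
time: 15.5
ee_pos: [0.4712, 0.091, 0.1506]
eef_rot: [[0.296, 0.955, 0.001], [0.955, -0.296, 0.0], [0.001, 0.001, -1.0]]
ft_force: [1.1, -0.0, -2.2]
opening: 0.0337
finger_force: 31.2
```

Run:
```python
from h import *
m,p,d=cam('wrist')
inhand(p,m,-33,(340,390,295,350))
go(636.4,-92.6,130,6.5)
```

```text
go [-0.4197, 0.71, 0.0639] [-0.0024, 0.0002, -0.5269] | t 15.55 ee [470.2  90.7 149.5] F [ 0.3  0.6 -2.6] op 33.7 j7 -0.69
```

Call:
jog_arm:
  deltas:
    - [-0.42, 0.71, 0.05, 0, 0, -0.527, 0.2]
    - [-0.42, 0.71, 0.05, 0, 0, -0.527, 0.2]
    - [-0.42, 0.71, 0.05, 0, 0, -0.527, 0.2]
    - [-0.42, 0.71, 0.05, 0, 0, -0.527, 0.2]
    - [-0.42, 0.71, 0.05, 0, 0, -0.527, 0.2]
    - [-0.42, 0.71, 0.05, 0, 0, -0.527, 0.2]
    - [-0.42, 0.71, 0.05, 0, 0, -0.527, 0.2]
    - [-0.42, 0.71, 0.05, 0, 0, -0.527, 0.2]
    - [-0.42, 0.71, 0.05, 0, 0, -0.527, 0.2]
    - [-0.42, 0.71, 0.05, 0, 0, -0.527, 0.2]

```text
time: 16.55
ee_pos: [0.6371, -0.0904, 0.1357]
eef_rot: [[-0.116, 0.993, 0.0], [0.993, 0.116, 0.001], [0.001, 0.0, -1.0]]
ft_force: [-0.1, -0.0, -2.1]
opening: 0.0335
finger_force: 31.3
```

Run:
```python
from h import *
m,p,d=cam('wrist')
inhand(p,m,-32.3,(335,395,290,355))
go(636.4,-92.6,64,6.5)
cv2.imwrite('pics/w4.png',p)
```

```text
btn [334.1 339. ] [ 15   0  50  12 371] [  8.39   3.78 -21.69]
btn [322.5 361.9] [ 20  18  26  20 455] [ -1.11  -0.31 -21.7 ]
go [-0.0058, -0.0039, 0.2397] [0.001, -0.001, 0.0029] | t 16.6 ee [637.3 -90.8 135.9] F [ 0.1  0.2 -1.2] op 33.4 j7 0.01
```

Call:
jog_arm:
  deltas:
    - [-0.002, -0.004, 0.1, 0, 0, 0.002, 0.2]
    - [-0.002, -0.004, 0.2, 0, 0, 0.002, 0.2]
    - [-0.002, -0.004, 0.237, 0, 0, 0.002, 0.2]
    - [-0.002, -0.004, 0.237, 0, 0, 0.002, 0.2]
    - [-0.002, -0.004, 0.237, 0, 0, 0.002, 0.2]
    - [-0.002, -0.004, 0.237, 0, 0, 0.002, 0.2]
    - [-0.002, -0.004, 0.237, 0, 0, 0.002, 0.2]

```text
time: 17.3
ee_pos: [0.6379, -0.0927, 0.0662]
eef_rot: [[-0.112, 0.994, 0.004], [0.994, 0.112, 0.001], [0.0, 0.004, -1.0]]
ft_force: [0.5, 1.1, -0.8]
opening: 0.0336
finger_force: 31.2
```

Run:
```python
from h import *
bot.camera('top');go(636.4,-91.5,44.3,6.5)
```

```text
go [0.0045, -0.0036, 0.0718] [0.004, -0.0004, -0.0018] | t 17.35 ee [637.6 -92.7  65.9] F [-0.2 -0.9 -1.8] op 33.5 j7 -0.02
```

Call:
jog_arm:
  deltas:
    - [0.004, -0.003, 0.01, 0.003, 0, 0, 0.2]
    - [0.004, -0.003, 0.02, 0.003, 0, 0, 0.2]
    - [0.004, -0.003, 0.03, 0.003, 0, 0, 0.2]
    - [0.004, -0.003, 0.04, 0.003, 0, 0, 0.2]
    - [0.004, -0.003, 0.05, 0.003, 0, 0, 0.2]
    - [0.004, -0.003, 0.06, 0.003, 0, 0, 0.2]
    - [0.004, -0.003, 0.07, 0.003, 0, 0, 0.2]
    - [0.004, -0.003, 0.076, 0.003, 0, 0, 0.2]
    - [0.004, -0.003, 0.08, 0.003, 0, 0, 0.2]
    - [0.004, -0.003, 0.08, 0.003, 0, 0, 0.2]

```text
time: 18.35
ee_pos: [0.6357, -0.0916, 0.0443]
eef_rot: [[-0.112, 0.994, -0.001], [0.994, 0.112, -0.0], [-0.0, -0.001, -1.0]]
ft_force: [-5.3, -0.0, 15.8]
opening: 0.0336
finger_force: 33.5
```

Call:
jog_arm:
  deltas:
    - [0, 0, 0, 0, 0, 0, 1]
    - [0, 0, 0, 0, 0, 0, 1]
    - [0, 0, 0, 0, 0, 0, 1]
    - [0, 0, 0, 0, 0, 0, 1]
    - [0, 0, -0.15, 0, 0, 0, 1]
    - [0, 0, -0.3, 0, 0, 0, 1]
    - [0, 0, -0.33, 0, 0, 0, 1]
    - [0, 0, -0.33, 0, 0, 0, 1]

```text
time: 19.15
ee_pos: [0.6375, -0.0915, 0.1419]
eef_rot: [[-0.112, 0.994, 0.003], [0.994, 0.112, 0.0], [-0.0, 0.003, -1.0]]
ft_force: [0.0, -0.0, -0.7]
opening: 0.0854
finger_force: 0.0
```

Run:
```python
from h import *
m,p,d=cam('wrist')
for c in comps(m,p,d,.064,.078,300): print(*c)
go(439.3,279,140,-26.7)
```

```text
[319.  51.] 4497 0.0698 [623.3  22.3  34.4  33.9 -83.5] [215. 219. 218.]
[320.  55.] 333 0.0658 [623.2  22.3   9.8   9.6  48.5] [247. 248. 247.]
[319. 264.] 4314 0.0698 [635.6 -92.7  51.3  34.  -83.6] [166. 170. 169.]
go [1.3013, -0.5128, -0.0004] [-0.0017, -0.0002, 0.7361] | t 19.2 ee [635.8 -91.7 139.5] F [-0.1  1.  -0.3] op 85.5 j7 0.01
```

Call:
jog_arm:
  deltas:
    - [0.95, -0.37, 0, 0, 0, 0.5, 1]
    - [0.95, -0.37, 0, 0, 0, 0.5, 1]
    - [0.95, -0.37, 0, 0, 0, 0.5, 1]
    - [0.95, -0.37, 0, 0, 0, 0.5, 1]
    - [0.95, -0.37, 0, 0, 0, 0.5, 1]
    - [0.95, -0.37, 0, 0, 0, 0.5, 1]
    - [0.95, -0.37, 0, 0, 0, 0.5, 1]
    - [0.95, -0.37, 0, 0, 0, 0.5, 1]

```text
time: 20.0
ee_pos: [0.491, 0.1807, 0.138]
eef_rot: [[0.272, 0.962, -0.006], [0.962, -0.272, -0.0], [-0.002, -0.006, -1.0]]
ft_force: [0.4, 0.0, -0.5]
opening: 0.0857
finger_force: 0.0
```

Run:
```python
from h import *
go(439.3,279,140,-26.7)
```

```text
go [0.2686, -0.2548, -0.0058] [-0.0068, 0.0029, 0.243] | t 20.0 ee [491.  180.7 138. ] F [ 0.4  0.  -0.5] op 85.7 j7 -0.85
```

Call:
jog_arm:
  deltas:
    - [0.268, -0.255, -0.006, -0.006, 0.003, 0.243, 1]
    - [0.268, -0.255, -0.006, -0.006, 0.003, 0.243, 1]
    - [0.268, -0.255, -0.006, -0.006, 0.003, 0.243, 1]
    - [0.268, -0.255, -0.006, -0.006, 0.003, 0.243, 1]
    - [0.268, -0.255, -0.006, -0.006, 0.003, 0.243, 1]
    - [0.268, -0.255, -0.006, -0.006, 0.003, 0.243, 1]
    - [0.268, -0.255, -0.006, -0.006, 0.003, 0.243, 1]

```text
time: 20.7
ee_pos: [0.4437, 0.275, 0.1412]
eef_rot: [[0.458, 0.889, 0.003], [0.889, -0.458, -0.0], [0.001, 0.003, -1.0]]
ft_force: [-0.3, 0.6, 0.4]
opening: 0.0856
finger_force: 0.0
```

Run:
```python
from h import *
m,p,d=cam('wrist')
for c in comps(m,p,d,.05,.064,300): print(*c)
go(439.3,279,30,-26.7)
```

```text
[505. 133.] 3638 0.0504 [573.6 289.4  60.3  60.1   1.3] [164. 166. 165.]
[260. 121.] 4279 0.0577 [449.9 363.5  41.9  34.3 -81.8] [159. 135. 172.]
[ 74. 154.] 5026 0.0574 [345.5 397.1  45.8  36.8 -56.4] [131. 110. 155.]
[312. 254.] 3397 0.0576 [438.6 279.7  44.   33.6  63.4] [100. 103. 102.]
[182. 317.] 802 0.0572 [344.3 280.6  41.7  19.1  -4.6] [ 39. 105.  22.]
[607. 324.] 928 0.058 [592.5 145.4  24.3  21.8   7.9] [16. 14. 14.]
go [0.0033, -0.0185, 0.3713] [0.0035, -0.002, -0.0116] | t 20.75 ee [443.4 275.6 141.4] F [-0.  -0.2 -0.4] op 85.2 j7 -1.26
```

Call:
jog_arm:
  deltas:
    - [0.004, -0.02, 0.05, 0.002, 0, -0.01, 1]
    - [0.004, -0.02, 0.15, 0.002, 0, -0.01, 1]
    - [0.004, -0.02, 0.3, 0.002, 0, -0.01, 1]
    - [0.004, -0.02, 0.37, 0.002, 0, -0.01, 1]
    - [0.004, -0.02, 0.37, 0.002, 0, -0.01, 0.2]
    - [0.004, -0.02, 0.37, 0.002, 0, -0.01, 0.2]
    - [0.004, -0.02, 0.37, 0.002, 0, -0.01, 0.2]
    - [0.004, -0.02, 0.37, 0.002, 0, -0.01, 0.2]
    - [0.004, -0.02, 0.37, 0.002, 0, -0.01, 0.2]
    - [0.004, -0.02, 0.37, 0.002, 0, -0.01, 0.2]

```text
time: 21.75
ee_pos: [0.4394, 0.2824, 0.0327]
eef_rot: [[0.447, 0.894, 0.006], [0.894, -0.447, 0.004], [0.006, 0.003, -1.0]]
ft_force: [0.2, -1.1, 5.9]
opening: 0.0334
finger_force: 34.0
```

Call:
jog_arm:
  deltas:
    - [0, 0, -0.15, 0, 0, 0, 0.2]
    - [0, 0, -0.32, 0, 0, 0, 0.2]
    - [0, 0, -0.4, 0, 0, 0, 0.2]
    - [0, 0, -0.4, 0, 0, 0, 0.2]
    - [0, 0, -0.4, 0, 0, 0, 0.2]

```text
time: 22.25
ee_pos: [0.4374, 0.2809, 0.1507]
eef_rot: [[0.447, 0.894, 0.002], [0.894, -0.447, 0.001], [0.002, 0.001, -1.0]]
ft_force: [-1.5, -0.5, -2.6]
opening: 0.0337
finger_force: 33.0
```

Run:
```python
from h import *
go(629.6,-30.8,135,6.5)
```

```text
go [-0.6427, 1.0377, 0.0523] [0.0025, -0.0022, -0.7348] | t 22.25 ee [437.4 280.9 150.7] F [-1.5 -0.5 -2.6] op 33.7 j7 -1.26
```

Call:
jog_arm:
  deltas:
    - [-0.6, 0.97, 0.04, 0, 0, -0.7, 0.2]
    - [-0.6, 0.97, 0.04, 0, 0, -0.7, 0.2]
    - [-0.6, 0.97, 0.04, 0, 0, -0.7, 0.2]
    - [-0.6, 0.97, 0.04, 0, 0, -0.7, 0.2]
    - [-0.6, 0.97, 0.04, 0, 0, -0.7, 0.2]
    - [-0.6, 0.97, 0.04, 0, 0, -0.7, 0.2]
    - [-0.6, 0.97, 0.04, 0, 0, -0.7, 0.2]
    - [-0.6, 0.97, 0.04, 0, 0, -0.7, 0.2]
    - [-0.6, 0.97, 0.04, 0, 0, -0.7, 0.2]
    - [-0.6, 0.97, 0.04, 0, 0, -0.7, 0.2]

```text
time: 23.25
ee_pos: [0.6157, -0.0081, 0.1366]
eef_rot: [[-0.088, 0.996, -0.002], [0.996, 0.088, 0.004], [0.004, -0.002, -1.0]]
ft_force: [-0.7, 1.4, -1.8]
opening: 0.0332
finger_force: 32.9
```

Run:
```python
from h import *
m,p,d=cam('wrist')
inhand(p,m,-32.7,(335,395,290,355))
go(629.6,-30.8,64,6.5)
```

```text
btn [322.6 366. ] [ 21  23  24  18 305] [ -3.94  -0.38 -21.31]
go [-0.0829, 0.0388, 0.2437] [-0.0011, -0.0047, -0.0303] | t 23.3 ee [615.9  -7.3 137.2] F [ 0.3  1.5 -1.4] op 33.5 j7 -0.15
```

Call:
jog_arm:
  deltas:
    - [-0.072, 0.039, 0.06, 0, -0.003, -0.03, 0.2]
    - [-0.072, 0.039, 0.12, 0, -0.003, -0.03, 0.2]
    - [-0.072, 0.039, 0.12, 0, -0.003, -0.03, 0.2]
    - [-0.072, 0.039, 0.12, 0, -0.003, -0.03, 0.2]
    - [-0.072, 0.039, 0.12, 0, -0.003, -0.03, 0.2]
    - [-0.072, 0.039, 0.12, 0, -0.003, -0.03, 0.2]

```text
time: 23.9
ee_pos: [0.6316, -0.029, 0.104]
eef_rot: [[-0.111, 0.994, 0.004], [0.994, 0.111, -0.0], [-0.001, 0.004, -1.0]]
ft_force: [-0.0, 0.1, -2.4]
opening: 0.0331
finger_force: 32.9
```

Run:
```python
from h import *
for i in range(2):
    m,p,d=cam('wrist');inhand(p,m,-32.7,(335,395,290,355))
go(629.6,-27.5,64,6.5)
```

```text
btn [322.5 366. ] [ 21  23  24  18 301] [ -3.47  -0.07 -21.3 ]
btn [322.7 365.9] [ 21  23  24  18 321] [ -3.55   0.03 -21.3 ]
go [0.0081, -0.0058, 0.1319] [0.0047, 0.001, -0.0037] | t 24.0 ee [631.5 -29.7 103.6] F [-0.8  0.5 -2.2] op 33.9 j7 -0.11
```

Call:
jog_arm:
  deltas:
    - [0.008, -0.005, 0.06, 0.003, 0, -0.003, 0.2]
    - [0.008, -0.005, 0.12, 0.003, 0, -0.003, 0.2]
    - [0.008, -0.005, 0.128, 0.003, 0, -0.003, 0.2]
    - [0.008, -0.005, 0.128, 0.003, 0, -0.003, 0.2]
    - [0.008, -0.005, 0.128, 0.003, 0, -0.003, 0.2]
    - [0.008, -0.005, 0.128, 0.003, 0, -0.003, 0.2]

```text
time: 24.6
ee_pos: [0.6304, -0.028, 0.0655]
eef_rot: [[-0.112, 0.994, 0.002], [0.994, 0.112, -0.001], [-0.001, 0.002, -1.0]]
ft_force: [0.6, -0.5, -1.8]
opening: 0.0337
finger_force: 32.9
```

Run:
```python
from h import *
bot.camera('top');go(629.6,-27.3,44.7,6.5)
```

```text
go [0.0028, -0.0019, 0.0687] [0.0024, 0.0012, -0.0019] | t 24.65 ee [630.2 -28.1  65.3] F [ 0.1 -0.4 -1.8] op 33.5 j7 -0.13
```

Call:
jog_arm:
  deltas:
    - [0.003, -0.002, 0.01, 0.002, 0, 0, 0.2]
    - [0.003, -0.002, 0.02, 0.002, 0, 0, 0.2]
    - [0.003, -0.002, 0.03, 0.002, 0, 0, 0.2]
    - [0.003, -0.002, 0.04, 0.002, 0, 0, 0.2]
    - [0.003, -0.002, 0.05, 0.002, 0, 0, 0.2]
    - [0.003, -0.002, 0.06, 0.002, 0, 0, 0.2]
    - [0.003, -0.002, 0.07, 0.002, 0, 0, 0.2]
    - [0.003, -0.002, 0.075, 0.002, 0, 0, 0.2]
    - [0.003, -0.002, 0.077, 0.002, 0, 0, 0.2]
    - [0.003, -0.002, 0.077, 0.002, 0, 0, 0.2]

```text
time: 25.65
ee_pos: [0.6287, -0.0273, 0.0447]
eef_rot: [[-0.112, 0.994, -0.001], [0.994, 0.112, -0.002], [-0.002, -0.002, -1.0]]
ft_force: [-5.8, -0.4, 15.4]
opening: 0.0333
finger_force: 35.2
```

Call:
jog_arm:
  deltas:
    - [0, 0, 0, 0, 0, 0, 1]
    - [0, 0, 0, 0, 0, 0, 1]
    - [0, 0, 0, 0, 0, 0, 1]
    - [0, 0, 0, 0, 0, 0, 1]
    - [0, 0, -0.15, 0, 0, 0, 1]
    - [0, 0, -0.3, 0, 0, 0, 1]
    - [0, 0, -0.33, 0, 0, 0, 1]
    - [0, 0, -0.33, 0, 0, 0, 1]

```text
time: 26.45
ee_pos: [0.6306, -0.0268, 0.1426]
eef_rot: [[-0.112, 0.994, 0.004], [0.994, 0.112, -0.001], [-0.001, 0.004, -1.0]]
ft_force: [-1.0, 0.3, -0.5]
opening: 0.0853
finger_force: 0.0
```

Run:
```python
from h import *
m,p,d=cam('wrist')
for c in comps(m,p,d,.064,.078,300): print(*c)
go(595,141.4,130,6.5)
```

```text
[320.  91.] 2870 0.0698 [618.8  68.9  33.9  25.6   6.4] [175. 181. 180.]
[319. 180.] 3172 0.0698 [623.2  22.6  34.2  34.  -83.6] [149. 153. 152.]
[319. 268.] 3587 0.0697 [628.9 -30.4  43.3  34.  -83.7] [133. 136. 136.]
[319. 354.] 3437 0.0698 [635.5 -91.3  53.9  34.  -83.6] [110. 113. 112.]
go [0.5711, -0.0497, 0.0335] [-0.0013, 0.0013, -0.0017] | t 26.5 ee [629.  -27.2 140.2] F [-0.1  0.  -1.4] op 85.2 j7 -0.1
```

All four tops read 70 mm, so every module is home. Now the lock.

Call:
jog_arm:
  deltas:
    - [0.571, -0.05, 0.033, 0, 0, 0, 1]
    - [0.571, -0.05, 0.033, 0, 0, 0, 1]
    - [0.571, -0.05, 0.033, 0, 0, 0, 1]
    - [0.571, -0.05, 0.033, 0, 0, 0, 1]
    - [0.571, -0.05, 0.033, 0, 0, 0, 1]
    - [0.571, -0.05, 0.033, 0, 0, 0, 1]
    - [0.571, -0.05, 0.033, 0, 0, 0, 1]

```text
time: 27.2
ee_pos: [0.5949, 0.1381, 0.1285]
eef_rot: [[-0.108, 0.994, -0.004], [0.994, 0.108, -0.004], [-0.003, -0.004, -1.0]]
ft_force: [-0.0, -0.2, -0.5]
opening: 0.0855
finger_force: 0.0
```

Run:
```python
from h import *
m,p,d=cam('wrist')
for c in comps(m,p,d,.05,.064,300): print(*c)
go(595,141.4,40,6.5)
```

```text
[323. 257.] 866 0.0583 [594.2 143.3  21.6  15.2   6.3] [33. 32. 32.]
[523. 352.] 1646 0.0504 [729.9  80.8  54.9  53.3   6.5] [200. 119.  54.]
[348. 348.] 643 0.0573 [617.7  82.   34.8  10.6   6.4] [56. 58. 57.]
[346. 402.] 688 0.0575 [621.7  38.8  34.7  12.7   6.4] [63. 65. 64.]
go [0.0118, 0.0017, 0.2963] [-0.0044, 0.0036, -0.0068] | t 27.25 ee [595.1 138.1 128.9] F [-0.  -0.6  0.6] op 85.3 j7 -0.39
```

Call:
jog_arm:
  deltas:
    - [0.014, -0.001, 0.1, -0.003, 0.003, -0.006, 1]
    - [0.014, -0.001, 0.2, -0.003, 0.003, -0.006, 1]
    - [0.014, -0.001, 0.295, -0.003, 0.003, -0.006, 1]
    - [0.014, -0.001, 0.295, -0.003, 0.003, -0.006, 1]
    - [0.014, -0.001, 0.295, -0.003, 0.003, -0.006, 0.1]
    - [0.014, -0.001, 0.295, -0.003, 0.003, -0.006, 0.1]
    - [0.014, -0.001, 0.295, -0.003, 0.003, -0.006, 0.1]
    - [0.014, -0.001, 0.295, -0.003, 0.003, -0.006, 0.1]
    - [0.014, -0.001, 0.295, -0.003, 0.003, -0.006, 0.1]
    - [0.014, -0.001, 0.295, -0.003, 0.003, -0.006, 0.1]
  grip_force: 25

```text
time: 28.25
ee_pos: [0.5946, 0.1456, 0.0429]
eef_rot: [[-0.116, 0.993, 0.002], [0.993, 0.116, 0.002], [0.002, 0.003, -1.0]]
ft_force: [-0.3, -1.2, 4.4]
opening: 0.0219
finger_force: 27.9
```

Call:
jog_arm:
  deltas:
    - [0, 0.03, 0, 0, 0, 0, 0.1]
    - [0, 0.06, 0, 0, 0, 0, 0.1]
    - [0, 0.09, 0, 0, 0, 0, 0.1]
    - [0, 0.12, 0, 0, 0, 0, 0.1]
    - [0, 0.15, 0, 0, 0, 0, 0.1]
    - [0, 0.18, 0, 0, 0, 0, 0.1]
    - [0, 0.195, 0, 0, 0, 0, 0.1]
    - [0, 0.202, 0, 0, 0, 0, 0.1]
    - [0, 0.204, 0, 0, 0, 0, 0.1]
    - [0, 0.204, 0, 0, 0, 0, 0.1]

```text
time: 29.25
ee_pos: [0.6402, 0.151, 0.0426]
eef_rot: [[-0.119, 0.992, -0.03], [0.993, 0.119, -0.008], [-0.004, -0.031, -1.0]]
ft_force: [-30.9, -7.2, 28.8]
opening: 0.0212
finger_force: 32.5
```

Call:
jog_arm:
  deltas:
    - [0, -0.03, 0, 0, 0, 0, 0.1]
    - [0, -0.05, 0, 0, 0, 0, 0.1]
    - [0, -0.05, 0, 0, 0, 0, 0.1]

```text
time: 29.55
ee_pos: [0.6391, 0.1508, 0.0427]
eef_rot: [[-0.117, 0.993, 0.0], [0.993, 0.117, 0.001], [0.001, 0.0, -1.0]]
ft_force: [-1.5, -0.6, 6.6]
opening: 0.0215
finger_force: 28.2
```

Run:
```python
from h import *
m,p,d=cam('scene');cv2.imwrite('pics/s2.png',cv2.resize(p[180:420,150:470],None,fx=2.4,fy=2.4,interpolation=cv2.INTER_CUBIC))
go(595,141.4,40,6.5)
```

```text
go [-0.014, -0.15, 0.0091] [-0.0001, -0.0016, 0.0046] | t 29.6 ee [639.2 150.8  42.7] F [-2.8 -1.3  7.9] op 21.6 j7 -0.41
```

View pics/s2.png

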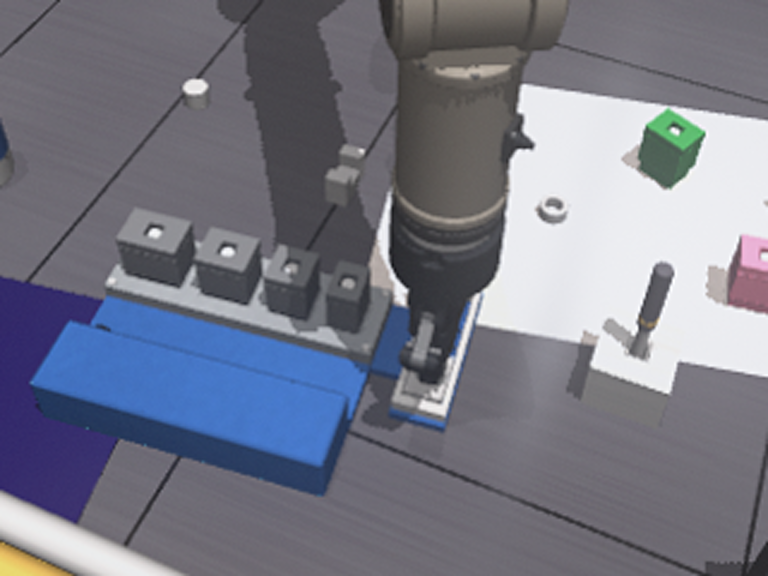

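The scene crop shows the fingers at the far end of the track, around (425,370), and all four modules in. The knob now sits at about +30 mm in rack x, which would be the far stop. I'll release and check.

Call:
jog_arm:
  deltas:
    - [0, 0, 0, 0, 0, 0, 0.8]
    - [0, 0, 0, 0, 0, 0, 0.8]
    - [0, 0, 0, 0, 0, 0, 0.8]
    - [0, 0, -0.15, 0, 0, 0, 0.8]
    - [-0.08, -0.1, -0.3, 0, 0, 0, 0.8]
    - [-0.08, -0.1, -0.4, 0, 0, 0, 0.8]
    - [-0.08, -0.1, -0.4, 0, 0, 0, 0.8]
    - [-0.08, -0.1, -0.4, 0, 0, 0, 0.8]

```text
time: 30.4
ee_pos: [0.6134, 0.1234, 0.1625]
eef_rot: [[-0.116, 0.993, 0.003], [0.993, 0.116, 0.002], [0.002, 0.003, -1.0]]
ft_force: [0.6, 0.5, 0.0]
opening: 0.0686
finger_force: 0.0
```

Run:
```python
from h import *
m,p,d=cam('wrist');cv2.imwrite('pics/w5.png',p)
for c in comps(m,p,d,.05,.064,300): print(*c)
go(595,141.4,40,6.5)
```

```text
[364. 218.] 685 0.0584 [638.9 148.   22.1  14.5   6.6] [36. 36. 37.]
[474. 317.] 2032 0.0504 [730.6  70.8  73.5  55.7 -83.4] [211. 125.  57.]
[321. 302.] 397 0.0574 [617.5  82.3  34.3   8.    8. ] [48. 49. 49.]
[320. 352.] 472 0.0572 [621.5  39.3  33.7   9.7   6.5] [57. 58. 58.]
[319. 406.] 476 0.0578 [626.4 -10.4  33.9  10.8   6.5] [69. 71. 70.]
go [0.0661, -0.0506, 0.4031] [-0.0002, -0.0022, 0.0044] | t 30.45 ee [612.4 123.3 160.9] F [ 0.7 -0.1 -1.2] op 68.4 j7 -0.33
```

View pics/w5.png

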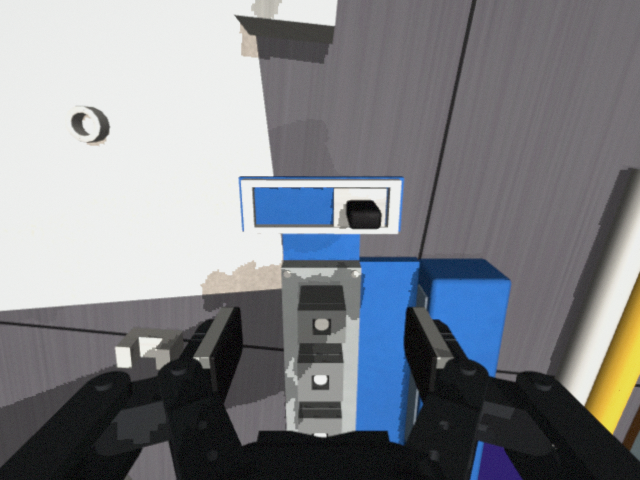

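The slide (px 333–387) sits against the far end of its window (253–388), so the lock is closed. It had started partway along the track. Now the stylus.

Call:
jog_arm:
  deltas:
    - [0.54, -0.12, -0.25, 0, 0, 0, 1]
    - [0.54, -0.12, -0.25, 0, 0, 0, 1]
    - [0.54, -0.12, -0.25, 0, 0, 0, 1]
    - [0.54, -0.12, -0.25, 0, 0, 0, 1]
    - [0.54, -0.12, -0.25, 0, 0, 0, 1]
    - [0.54, -0.12, -0.25, 0, 0, 0, 1]
    - [0.54, -0.12, -0.25, 0, 0, 0, 1]

```text
time: 31.15
ee_pos: [0.5584, 0.2775, 0.2344]
eef_rot: [[-0.114, 0.993, -0.002], [0.993, 0.114, -0.002], [-0.001, -0.002, -1.0]]
ft_force: [0.2, -0.2, -1.0]
opening: 0.0857
finger_force: 0.0
```

Run:
```python
from h import *
m,p,d=cam('wrist');cv2.imwrite('pics/w6.png',p)
for lo,hi in[(.04,.06),(.07,.16)]:
  for c in comps(m,p,d,lo,hi,60): print(*c)
W=cloud(m,d)
for lo,hi in((.08,.1),(.1,.12),(.12,.14),(.14,.155)):
    q=W[(W[...,2]>lo)&(W[...,2]<hi)&(d>0)&(abs(W[...,0]-.574)<.05)&(abs(W[...,1]-.289)<.05)]
    if len(q):print(lo,len(q),(q.mean(0)*1000).round(1),(q.min(0)*1000).round(1),(q.max(0)*1000).round(1))
go(573.6,289.4,180,6.5)
```

```text
[63. 36.] 3802 0.057 [348.  397.1  49.   41.9 -56.4] [151. 127. 180.]
[511.  47.] 1245 0.0505 [688.4 429.4  71.1  11.2 -67.1] [25. 24. 25.]
[202. 101.] 2707 0.0575 [452.2 363.6  41.9  38.4 -81.8] [181. 155. 201.]
[341. 203.] 3815 0.0498 [573.9 289.8  61.2  59.9 -88.8] [204. 207. 207.]
[ 73. 206.] 2634 0.0571 [342.  265.3  50.2  42.4  66.7] [ 60. 141.  39.]
[388. 352.] 462 0.0568 [637.4 152.2  25.   23.  -80.8] [24. 21. 21.]
[436. 410.] 739 0.0491 [706.8  75.6  79.   23.1 -82.5] [134.  83.  44.]
[355. 404.] 458 0.0506 [618.7  67.   50.   35.  -85.2] [52. 53. 53.]
[544.  44.] 3585 0.0892 [692.4 425.9  61.1  26.8 -67.4] [68. 65. 68.]
[347. 230.] 755 0.1417 [572.4 295.1  28.4  13.6 -74.9] [64. 66. 69.]
[348. 422.] 86 0.0703 [610.2  72.3  19.1  17.3 -83.3] [126. 128. 127.]
[369. 422.] 78 0.0704 [627.8  75.7  16.6  14.3 -83.3] [126. 129. 128.]
0.08 93 [572.  294.4  92.1] [567.  286.   81.1] [580.1 296.8  99.9]
0.1 120 [572.4 294.5 110.5] [567.  289.4 100.1] [579.9 296.4 119.7]
0.12 150 [572.  294.4 130.5] [566.9 289.  120. ] [580.  296.5 139.8]
0.14 391 [573.5 290.4 147. ] [567.2 283.  140. ] [580.5 296.3 149.8]
go [0.035, 0.0546, 0.182] [-0.0029, 0.0013, 0.0003] | t 31.2 ee [558.6 277.2 234.7] F [-0.4 -0.4 -0.1] op 85.4 j7 -0.58
```

View pics/w6.png

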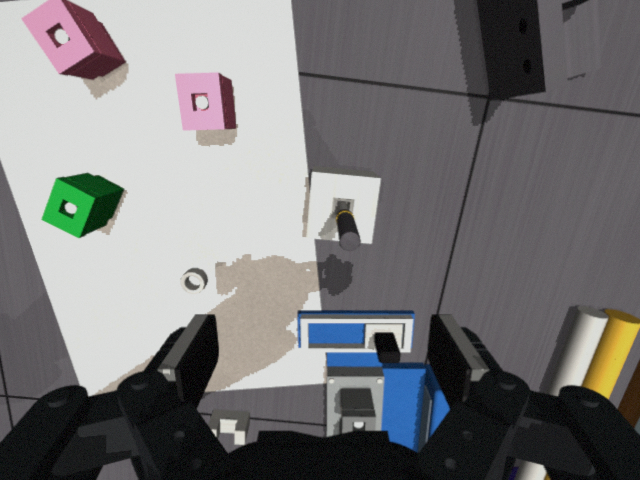

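The stylus stands upright at (573.7,289.7), centred in the stand with its hole at px (343,205). Moving over it and descending.

Call:
jog_arm:
  deltas:
    - [0.036, 0.054, 0.05, 0, 0, 0, 1]
    - [0.036, 0.054, 0.1, 0, 0, 0, 1]
    - [0.036, 0.054, 0.1, 0, 0, 0, 1]
    - [0.036, 0.054, 0.1, 0, 0, 0, 1]
    - [0.036, 0.054, 0.1, 0, 0, 0, 1]

```text
time: 31.7
ee_pos: [0.5734, 0.2918, 0.2075]
eef_rot: [[-0.115, 0.993, 0.001], [0.993, 0.115, 0.002], [0.002, 0.001, -1.0]]
ft_force: [-0.0, 0.8, -0.1]
opening: 0.0853
finger_force: 0.0
```

Run:
```python
from h import *
m,p,d=cam('wrist')
for c in comps(m,p,d,.144,.156,60): print(*c)
go(573.7,289.7,97,6.5)
```

```text
[405. 322.] 361 0.1463 [626.5 264.7  13.8  12.7 -79.9] [60. 57. 60.]
go [-0.0088, -0.0007, 0.3693] [0.0026, -0.0026, 0.003] | t 31.75 ee [573.4 292.1 207.8] F [-0.9 -0.7  0.7] op 85.6 j7 -0.6
```

The stand has just been knocked: the stylus top now reads (626.5,264.7). I'll measure again.

Call:
jog_arm:
  deltas:
    - [0, 0, 0, 0, 0, 0, 1]
    - [0, 0, 0, 0, 0, 0, 1]
    - [0, 0, 0, 0, 0, 0, 1]
    - [0, 0, 0, 0, 0, 0, 1]

```text
time: 32.15
ee_pos: [0.5728, 0.2925, 0.207]
eef_rot: [[-0.117, 0.993, 0.001], [0.993, 0.117, 0.002], [0.002, 0.001, -1.0]]
ft_force: [0.5, 0.2, -0.1]
opening: 0.0853
finger_force: 0.0
```

Run:
```python
from h import *
for i in range(2):
    m,p,d=cam('wrist')
    for lo,hi in((.045,.055),(.144,.156)):
        for c in comps(m,p,d,lo,hi,60): print(*c)
cv2.imwrite('pics/w7.png',p)
go(626.5,264.7,207,6.5)
```

```text
[503.  57.] 774 0.0501 [687.2 432.4  76.9   5.7 -67.2] [27. 25. 26.]
[583.   9.] 68 0.0505 [733.3 468.7  34.2   1.2  24.1] [27. 26. 27.]
[38. 51.] 788 0.0502 [356.3 397.   54.5  32.3  85.4] [ 63.  52. 100.]
[12. 48.] 303 0.0534 [341.  397.8  12.1  11.8  34.1] [151. 147. 165.]
[194. 118.] 258 0.0499 [466.6 366.1  41.9   4.  -81.3] [61. 51. 97.]
[168. 119.] 300 0.053 [448.6 363.2  12.7  12.3 -83.2] [169. 162. 188.]
[ 48. 223.] 577 0.05 [349.8 266.4  54.3  32.8 -74.6] [24. 63. 14.]
[363. 253.] 4099 0.0498 [611.2 271.3  61.5  60.3  89.9] [202. 205. 205.]
[ 28. 232.] 188 0.0534 [334.7 262.1  11.5  11.3 -24.2] [137. 155. 133.]
[373. 377.] 172 0.05 [637.3 152.3  23.   14.2  24.2] [20. 17. 15.]
[429. 429.] 314 0.0491 [700.4  92.8  41.6  15.4  71.3] [144.  85.  39.]
[335. 432.] 100 0.0477 [614.4  81.3  28.2   7.6   6.6] [52. 54. 54.]
[405. 323.] 362 0.1463 [626.2 265.2  13.6  13.4 -83.3] [59. 57. 59.]
[503.  56.] 764 0.05 [687.1 432.3  77.1   5.9 -67.5] [27. 26. 27.]
[38. 52.] 805 0.0501 [356.1 396.8  54.7  32.8  84.6] [63. 52. 99.]
[12. 48.] 294 0.0534 [341.1 397.8  12.   11.7  34.4] [152. 149. 167.]
[194. 117.] 266 0.0503 [466.7 366.1  41.8   4.1 -81.8] [62. 52. 98.]
[168. 119.] 297 0.0531 [448.6 363.2  12.6  12.3 -83.2] [166. 159. 186.]
[ 48. 223.] 574 0.0501 [350.2 266.3  54.2  31.  -75.5] [24. 62. 14.]
[363. 253.] 4108 0.0498 [611.2 271.3  61.6  60.3  89.9] [202. 206. 205.]
[ 28. 232.] 189 0.0534 [334.4 262.2  12.   11.3 -24.2] [133. 151. 129.]
[373. 377.] 167 0.0503 [637.  152.   23.5  14.4  27. ] [18. 16. 14.]
[429. 429.] 318 0.0489 [700.2  93.   42.1  16.   71.3] [141.  84.  38.]
[335. 432.] 98 0.0475 [613.9  81.1  27.3   7.6   6.6] [52. 54. 54.]
[406. 323.] 365 0.1462 [626.4 265.2  13.7  13.6  57.1] [60. 57. 60.]
go [-0.1129, 0.1668, -0.0007] [0.0008, -0.0021, 0.0044] | t 32.25 ee [572.8 292.5 206.8] F [-0.3  0.7  0.3] op 85.3 j7 -0.6
```

View pics/w7.png

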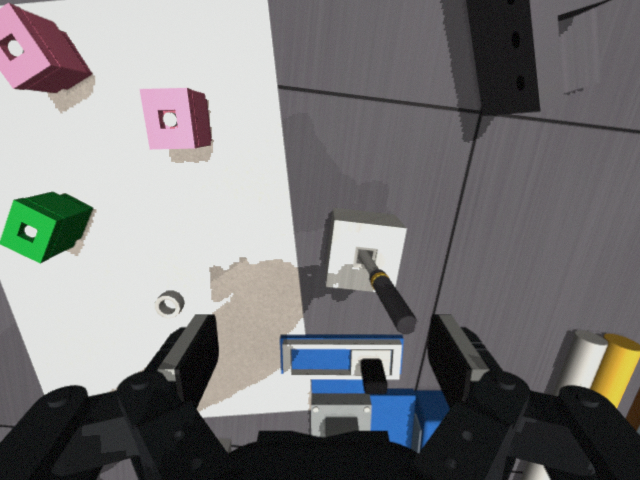

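The view shows the stand moved to (611,271), with the stylus leaning: its top is at px (405,322) and the hole at (366,254). I'll fit its axis so the tool can be tilted to match.

```bash
cat >> h.py <<'E'
def axis(m,d,c=(.62,.268),lo=.084,hi=.143,r=.03):
    W=cloud(m,d);P=W[(W[...,2]>lo)&(W[...,2]<hi)&(d>0)&(abs(W[...,0]-c[0])<r)&(abs(W[...,1]-c[1])<r)]
    zs=P[:,2];px=np.polyfit(zs,P[:,0],1);py=np.polyfit(zs,P[:,1],1)
    print('n',len(P),'slopes',px[0].round(3),py[0].round(3));return px[0],py[0]
def goR(pos,zdir,ydeg=6.5):
    """like go but with tool z along zdir"""
    s=bot.state();p=np.array(s['ee_pos']);R=np.array(s['eef_rot']);z=np.array(zdir)/np.linalg.norm(zdir)
    a=np.radians(ydeg);y=np.array([np.cos(a),np.sin(a),0]);y-=z*(y@z);y/=np.linalg.norm(y)
    T=np.c_[np.cross(y,z),y,z];r=Ro.from_matrix(R.T@T).as_rotvec();t=R.T@(np.array(pos)/1000-p)
    print('goR',(t/.3).round(4).tolist(),(r/(np.pi/4)).round(4).tolist(),'ee',(p*1000).round(1),s['time'],'F',np.round(s['ft_force'],1),'op',s['opening'])
E
python3 - <<'E'
from h import *
m,p,d=cam('wrist');sx,sy=axis(m,d)
m2,p2,d2=cam('scene');axis(m2,d2)
m3,p3,d3=cam('top');axis(m3,d3)
sx,sy=.155,-.062
top=np.array([626.4,265.2,147.])
u=np.array([sx,sy,1]);u/=np.linalg.norm(u);print('tip',top-140*u)
for b in(140,43):goR(top-u*b+u*0 if b==43 else top+u*20,-u)
E
```

```text
n 998 slopes 0.147 -0.048
n 147 slopes 0.136 -0.06Traceback (most recent call last):
  File "<stdin>", line 4, in <module>
  File "h.py", line 56, in axis
    zs=P[:,2];px=np.polyfit(zs,P[:,0],1);py=np.polyfit(zs,P[:,1],1)
                 ~~~~~~~~~~^^^^^^^^^^^^^
    raise TypeError("expected non-empty vector for x")
TypeError: expected non-empty vector for x
```

Run:
```python
from h import *
u=np.array([.1435,-.0525,.988]);top=np.array([626.4,265.2,147.])
goR(top+25*u,-u);print(top-51*u)
```

```text
goR [-0.117, 0.1781, 0.1168] [0.1749, 0.0861, -0.0015] ee [572.8 292.5 206.8] 32.4 F [-0.   0.8 -0.1] op 0.08534825508490333
[619.0815 267.8775  96.612 ]
```

Call:
jog_arm:
  deltas:
    - [-0.117, 0.178, 0.0, 0.175, 0.086, 0, 1]
    - [-0.117, 0.178, 0.06, 0.175, 0.086, 0, 1]
    - [-0.117, 0.178, 0.117, 0.175, 0.086, 0, 1]
    - [-0.117, 0.178, 0.117, 0.175, 0.086, 0, 1]
    - [-0.117, 0.178, 0.117, 0.175, 0.086, 0, 1]
    - [-0.117, 0.178, 0.117, 0.175, 0.086, 0, 1]
    - [-0.117, 0.178, 0.117, 0.175, 0.086, 0, 1]

```text
time: 33.1
ee_pos: [0.6299, 0.2653, 0.1738]
eef_rot: [[-0.114, 0.983, -0.141], [0.991, 0.122, 0.054], [0.07, -0.134, -0.989]]
ft_force: [0.1, 0.0, -0.9]
opening: 0.0857
finger_force: 0.0
```

Run:
```python
from h import *
m,p,d=cam('wrist')
for c in comps(m,p,d,.144,.156,60): print(*c)
u=np.array([.1435,-.0525,.988]);top=np.array([626.4,265.2,147.])
goR(top-51*u,-u)
```

```text
[325. 301.] 565 0.1463 [627.2 264.8  13.7  12.9 -82.3] [92. 89. 92.]
goR [-0.0043, -0.0, 0.259] [0.0032, -0.0008, 0.0006] ee [629.9 265.  173.5] 33.15 F [ 0.7 -0.3  0.5] op 0.08536811049866351
```

Call:
jog_arm:
  deltas:
    - [-0.004, 0.001, 0.1, 0, 0, 0, 1]
    - [-0.004, 0.001, 0.2, 0, 0, 0, 1]
    - [-0.004, 0.001, 0.258, 0, 0, 0, 1]
    - [-0.004, 0.001, 0.258, 0, 0, 0, 1]
    - [-0.004, 0.001, 0.258, 0, 0, 0, 0.0]
    - [-0.004, 0.001, 0.258, 0, 0, 0, 0.0]
    - [-0.004, 0.001, 0.258, 0, 0, 0, 0.0]
    - [-0.004, 0.001, 0.258, 0, 0, 0, 0.0]
    - [-0.004, 0.001, 0.258, 0, 0, 0, 0.0]
    - [-0.004, 0.001, 0.258, 0, 0, 0, 0.0]
  grip_force: 40

```text
time: 34.15
ee_pos: [0.6198, 0.267, 0.0957]
eef_rot: [[-0.112, 0.984, -0.142], [0.991, 0.12, 0.053], [0.069, -0.135, -0.988]]
ft_force: [0.8, 0.3, 1.5]
opening: 0.013
finger_force: 38.9
```

Run:
```python
from h import *
m,p,d=cam('wrist');cv2.imwrite('pics/w8.png',p)
for c in comps(m,p,d,.045,.055,1000): print(*c)
u=np.array([.1435,-.0525,.988]);top=np.array([626.4,265.2,147.])
goR(top-51*u,-u)
```

```text
[58. 62.] 1553 0.0503 [451.5 364.2  44.4  40.7 -82.5] [ 70.  58. 110.]
[319. 262.] 8504 0.0498 [611.3 271.1  61.1  60.   89.9] [220. 223. 223.]
goR [0.0036, -0.0027, -0.0025] [0.0019, -0.0006, -0.0018] ee [619.9 266.9  95.7] 34.2 F [ 0.1 -0.2  2.1] op 0.012707109426571488
```

Call:
jog_arm:
  deltas:
    - [0, 0, -0.08, 0, 0, 0, 0]
    - [0, 0, -0.2, 0, 0, 0, 0]
    - [0, 0, -0.32, 0, 0, 0, 0]
    - [0, 0, -0.4, 0, 0, 0, 0]
    - [0, 0, -0.4, 0, 0, 0, 0]
    - [0, 0, -0.4, -0.175, -0.086, 0, 0]
    - [0, 0, -0.4, -0.175, -0.086, 0, 0]
    - [0, 0, -0.4, -0.175, -0.086, 0, 0]
    - [0, 0, -0.4, -0.175, -0.086, 0, 0]

```text
time: 35.1
ee_pos: [0.6372, 0.2599, 0.2137]
eef_rot: [[-0.116, 0.993, 0.0], [0.993, 0.116, 0.001], [0.001, 0.001, -1.0]]
ft_force: [0.9, 0.6, 0.0]
opening: 0.0133
finger_force: 39.4
```

Run:
```python
from h import *
m,p,d=cam('wrist');cv2.imwrite('pics/w9.png',p)
for c in comps(m,p,d,.045,.055,1000): print(*c)
m2,p2,d2=cam('scene');cv2.imwrite('pics/s3.png',p2)
go(619,69,185,6.5)
s=bot.state();e=np.array(s['ee_pos']);R=np.array(s['eef_rot'])
W=cloud(m,d);q=(W[d>0]-e)@R*1000;k=(np.hypot(q[:,0],q[:,1])<25)&(q[:,2]>5)&(q[:,2]<100)
q=q[k]
for a in range(5,100,12):
    s_=q[(q[:,2]>=a)&(q[:,2]<a+12)]
    if len(s_):print(a,len(s_),np.median(s_,0).round(1),s_.min(0).round(1),s_.max(0).round(1))
```

```text
[292. 209.] 4908 0.0497 [610.7 270.3  60.7  60.  -89.5] [232. 234. 233.]
go [-0.6242, -0.1356, 0.095] [0.0019, -0.0024, 0.0012] | t 35.2 ee [638.  259.6 213.9] F [ 0.6  1.  -0.3] op 12.8 j7 -0.5
5 311 [ 6.  -0.7  9.1] [  1.7 -13.4   5. ] [11.2 11.9 16.2]
17 123 [ 3.6 -0.7 25.2] [ 0.8 -5.1 19.8] [ 4.7  3.2 28.9]
29 160 [ 3.4 -1.  34.5] [-0.7 -5.3 29. ] [ 4.5  3.5 40.6]
41 140 [ 3.2 -1.  46.7] [ 0.7 -5.1 41.1] [ 4.4  3.1 52.8]
53 117 [ 3.2 -0.7 59.1] [-0.6 -5.3 53. ] [ 4.1  3.4 65. ]
65 48 [ 2.8 -1.  67.9] [-0.1 -4.8 65.1] [ 4.1  3.5 76.9]
77 51 [ 1.7 -0.7 81.3] [-0.9 -3.9 77.1] [ 2.4  1.9 88.1]
```

View pics/w9.png

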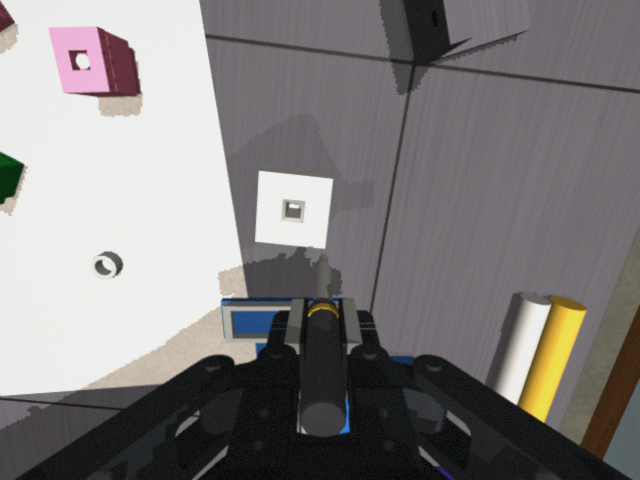

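The stylus is held straight and upright, with the tip at px (323,258) and about (-0.5,-0.9,88) mm from the TCP in tool axes. The stand is still at (611,270.7). Now to mod1's button.

Call:
jog_arm:
  deltas:
    - [-0.3, -0.065, 0.0, 0, 0, 0, 0]
    - [-0.622, -0.133, 0.09, 0, 0, 0, 0]
    - [-0.622, -0.133, 0.09, 0, 0, 0, 0]
    - [-0.622, -0.133, 0.09, 0, 0, 0, 0]
    - [-0.622, -0.133, 0.09, 0, 0, 0, 0]
    - [-0.622, -0.133, 0.09, 0, 0, 0, 0]
    - [-0.622, -0.133, 0.09, 0, 0, 0, 0]
    - [-0.622, -0.133, 0.09, 0, 0, 0, 0]
    - [-0.622, -0.133, 0.09, 0, 0, 0, 0]

```text
time: 36.1
ee_pos: [0.6188, 0.0727, 0.1867]
eef_rot: [[-0.119, 0.993, 0.001], [0.993, 0.119, 0.003], [0.003, 0.001, -1.0]]
ft_force: [-0.5, -0.3, -0.6]
opening: 0.0129
finger_force: 39.4
```

Run:
```python
from h import *
bot.camera('scene');bot.camera('scene');go(619.8,69.6,158,6.5)
```

```text
go [-0.0083, 0.0026, 0.0948] [0.0011, -0.0027, 0.0068] | t 36.2 ee [618.7  71.9 186.5] F [-0.3  0.  -0.8] op 13.2 j7 -0.24
```

Call:
jog_arm:
  deltas:
    - [-0.007, 0.003, 0.05, 0, -0.002, 0.006, 0]
    - [-0.007, 0.003, 0.085, 0, -0.002, 0.006, 0]
    - [-0.007, 0.003, 0.085, 0, -0.002, 0.006, 0]
    - [-0.007, 0.003, 0.085, 0, -0.002, 0.006, 0]
    - [-0.007, 0.003, 0.085, 0, -0.002, 0.006, 0]
    - [-0.007, 0.003, 0.085, 0, -0.002, 0.006, 0]

```text
time: 36.8
ee_pos: [0.6202, 0.0688, 0.1614]
eef_rot: [[-0.112, 0.994, 0.002], [0.994, 0.112, 0.0], [0.0, 0.002, -1.0]]
ft_force: [-0.3, 0.1, -0.4]
opening: 0.0132
finger_force: 39.4
```

Run:
```python
from h import *
m,p,d=cam('wrist');cv2.imwrite('pics/w10.png',cv2.resize(p[150:350,200:440],None,fx=3,fy=3,interpolation=cv2.INTER_CUBIC));go(619.8,69.6,150,6.5)
```

```text
go [0.003, -0.0009, 0.0379] [0.0021, -0.0002, -0.0018] | t 36.85 ee [620.2  68.7 161.4] F [-0.5  0.2 -0.3] op 13.0 j7 -0.25
```

View pics/w10.png

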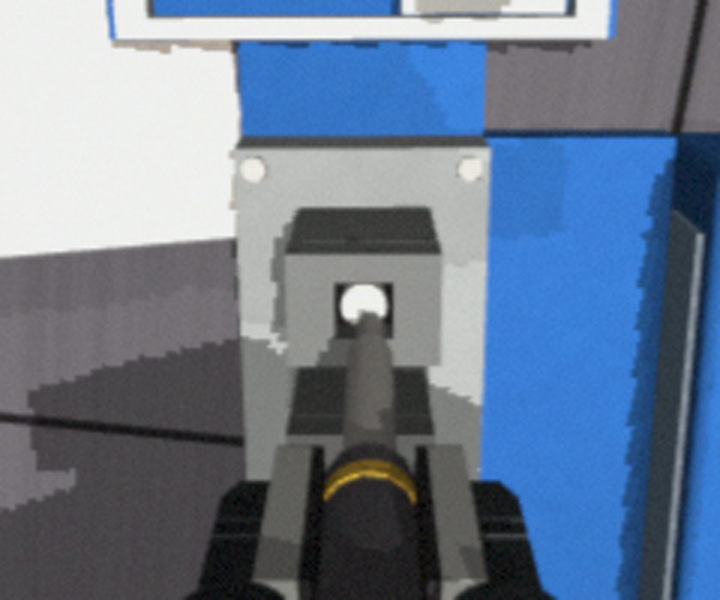

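The crop shows the tip at (368,315), just above mod1's button at (363,303) and inside the well. Pressing.

Call:
jog_arm:
  deltas:
    - [0.003, -0.002, 0.01, 0, 0, 0, 0]
    - [0.003, -0.002, 0.02, 0, 0, 0, 0]
    - [0.003, -0.002, 0.026, 0, 0, 0, 0]
    - [0.003, -0.002, 0.032, 0, 0, 0, 0]
    - [0.003, -0.002, 0.036, 0, 0, 0, 0]
    - [0.003, -0.002, 0.038, 0, 0, 0, 0]
    - [0.003, -0.002, 0.039, 0, 0, 0, 0]
    - [0.003, -0.002, 0.039, 0, 0, 0, 0]

```text
time: 37.65
ee_pos: [0.6194, 0.0697, 0.1502]
eef_rot: [[-0.112, 0.994, 0.002], [0.994, 0.112, 0.0], [0.0, 0.002, -1.0]]
ft_force: [-0.7, -0.6, 5.4]
opening: 0.0129
finger_force: 40.0
```

Call:
jog_arm:
  deltas:
    - [0, 0, 0.003, 0, 0, 0, 0]
    - [0, 0, 0.004, 0, 0, 0, 0]
    - [0, 0, 0.004, 0, 0, 0, 0]
    - [0, 0, 0.004, 0, 0, 0, 0]

```text
time: 38.05
ee_pos: [0.6195, 0.0697, 0.15]
eef_rot: [[-0.112, 0.994, 0.002], [0.994, 0.112, 0.0], [-0.0, 0.002, -1.0]]
ft_force: [-1.5, -0.5, 7.6]
opening: 0.0126
finger_force: 40.4
```

The button bottomed at z=150.0 with 7.6 N. Lifting and moving to mod2.

Call:
jog_arm:
  deltas:
    - [0, 0, -0.04, 0, 0, 0, 0]
    - [0, 0, -0.08, 0, 0, 0, 0]
    - [-0.08, 0, -0.08, 0, 0, 0, 0]
    - [-0.155, -0.002, -0.08, 0, 0, 0, 0]
    - [-0.155, -0.002, -0.08, 0, 0, 0, 0]
    - [-0.155, -0.002, -0.08, 0, 0, 0, 0]
    - [-0.155, -0.002, -0.045, 0, 0, 0, 0]
    - [-0.155, -0.002, -0.045, 0, 0, 0, 0]
    - [-0.155, -0.002, -0.045, 0, 0, 0, 0]

```text
time: 38.95
ee_pos: [0.623, 0.0244, 0.1606]
eef_rot: [[-0.114, 0.994, -0.001], [0.994, 0.114, 0.001], [0.001, -0.001, -1.0]]
ft_force: [0.2, -0.2, -1.0]
opening: 0.0128
finger_force: 39.4
```

Run:
```python
from h import *
bot.camera('scene');go(624.2,23.4,150,6.5)
```

```text
go [-0.0029, 0.0025, 0.0368] [-0.0003, -0.0007, 0.0002] | t 39.0 ee [623.4  24.2 161. ] F [-0.3  0.  -0.5] op 13.0 j7 -0.17
```

Call:
jog_arm:
  deltas:
    - [-0.003, 0.002, 0.01, 0, 0, 0, 0]
    - [-0.003, 0.002, 0.02, 0, 0, 0, 0]
    - [-0.003, 0.002, 0.026, 0, 0, 0, 0]
    - [-0.003, 0.002, 0.032, 0, 0, 0, 0]
    - [-0.003, 0.002, 0.036, 0, 0, 0, 0]
    - [-0.003, 0.002, 0.039, 0, 0, 0, 0]
    - [-0.003, 0.002, 0.041, 0, 0, 0, 0]
    - [-0.003, 0.002, 0.041, 0, 0, 0, 0]
    - [-0.003, 0.002, 0.041, 0, 0, 0, 0]

```text
time: 39.9
ee_pos: [0.6247, 0.0224, 0.1503]
eef_rot: [[-0.112, 0.994, 0.002], [0.994, 0.112, 0.0], [-0.0, 0.002, -1.0]]
ft_force: [-1.8, 0.1, 5.4]
opening: 0.0134
finger_force: 40.0
```

Call:
jog_arm:
  deltas:
    - [0, 0, 0.003, 0, 0, 0, 0]
    - [0, 0, 0.005, 0, 0, 0, 0]
    - [0, 0, 0.005, 0, 0, 0, 0]
    - [0, 0, 0.005, 0, 0, 0, 0]

```text
time: 40.3
ee_pos: [0.6249, 0.0225, 0.15]
eef_rot: [[-0.112, 0.994, 0.003], [0.994, 0.112, -0.0], [-0.0, 0.003, -1.0]]
ft_force: [-2.6, -0.5, 8.7]
opening: 0.0128
finger_force: 40.5
```

Run:
```python
from h import *
go(629.6,-30.1,161,6.5)
```

```text
go [-0.1761, -0.0041, -0.0367] [0.0034, 0.0006, -0.0018] | t 40.3 ee [624.9  22.5 150. ] F [-2.6 -0.5  8.7] op 12.8 j7 -0.18
```

Bottomed at 8.7 N. Next is mod3.

Call:
jog_arm:
  deltas:
    - [0, 0, -0.04, 0, 0, 0, 0]
    - [0, 0, -0.08, 0, 0, 0, 0]
    - [-0.09, 0, -0.08, 0, 0, 0, 0]
    - [-0.176, -0.004, -0.08, 0.002, 0, -0.002, 0]
    - [-0.176, -0.004, -0.08, 0.002, 0, -0.002, 0]
    - [-0.176, -0.004, -0.08, 0.002, 0, -0.002, 0]
    - [-0.176, -0.004, -0.045, 0.002, 0, -0.002, 0]
    - [-0.176, -0.004, -0.045, 0.002, 0, -0.002, 0]
    - [-0.176, -0.004, -0.045, 0.002, 0, -0.002, 0]

```text
time: 41.2
ee_pos: [0.6285, -0.029, 0.1603]
eef_rot: [[-0.115, 0.993, -0.003], [0.993, 0.115, 0.0], [0.001, -0.003, -1.0]]
ft_force: [-0.2, -0.0, -0.6]
opening: 0.0129
finger_force: 39.4
```

Run:
```python
from h import *
bot.camera('scene');bot.camera('scene');go(629.6,-30.1,150,6.5)
```

```text
go [-0.0025, 0.0016, 0.0367] [-0.0015, -0.0006, 0.0018] | t 41.3 ee [629.1 -29.4 161. ] F [ 0.2 -0.2 -0.1] op 12.7 j7 -0.08
```

Call:
jog_arm:
  deltas:
    - [-0.002, 0.001, 0.01, 0, 0, 0, 0]
    - [-0.002, 0.001, 0.02, 0, 0, 0, 0]
    - [-0.002, 0.001, 0.026, 0, 0, 0, 0]
    - [-0.002, 0.001, 0.032, 0, 0, 0, 0]
    - [-0.002, 0.001, 0.036, 0, 0, 0, 0]
    - [-0.002, 0.001, 0.04, 0, 0, 0, 0]
    - [-0.002, 0.001, 0.044, 0, 0, 0, 0]
    - [-0.002, 0.001, 0.045, 0, 0, 0, 0]
    - [-0.002, 0.001, 0.045, 0, 0, 0, 0]
    - [-0.002, 0.001, 0.045, 0, 0, 0, 0]

```text
time: 42.3
ee_pos: [0.63, -0.0307, 0.15]
eef_rot: [[-0.113, 0.994, 0.001], [0.994, 0.113, -0.0], [-0.001, 0.001, -1.0]]
ft_force: [-2.2, -1.2, 8.6]
opening: 0.0128
finger_force: 40.4
```

Run:
```python
from h import *
go(636.4,-91.9,161,6.5)
```

```text
go [-0.2051, -0.0019, -0.0367] [0.0014, 0.0008, 0.0001] | t 42.3 ee [630.  -30.7 150. ] F [-2.2 -1.2  8.6] op 12.8 j7 -0.09
```

Bottomed. Next is mod4.

Call:
jog_arm:
  deltas:
    - [0, 0, -0.04, 0, 0, 0, 0]
    - [0, 0, -0.08, 0, 0, 0, 0]
    - [-0.1, 0, -0.08, 0, 0, 0, 0]
    - [-0.205, -0.002, -0.08, 0, 0, 0, 0]
    - [-0.205, -0.002, -0.08, 0, 0, 0, 0]
    - [-0.205, -0.002, -0.08, 0, 0, 0, 0]
    - [-0.205, -0.002, -0.045, 0, 0, 0, 0]
    - [-0.205, -0.002, -0.045, 0, 0, 0, 0]
    - [-0.205, -0.002, -0.045, 0, 0, 0, 0]

```text
time: 43.2
ee_pos: [0.6353, -0.0905, 0.1603]
eef_rot: [[-0.116, 0.993, -0.003], [0.993, 0.116, 0.001], [0.001, -0.003, -1.0]]
ft_force: [0.7, -0.1, -1.2]
opening: 0.0129
finger_force: 39.4
```

Run:
```python
from h import *
bot.camera('scene');bot.camera('scene');go(636.4,-91.9,150,6.5)
```

```text
go [-0.003, 0.0015, 0.037] [-0.0014, -0.0005, 0.002] | t 43.3 ee [635.9 -91.1 161.1] F [ 0.5 -0.7  0. ] op 12.6 j7 0.02
```

Call:
jog_arm:
  deltas:
    - [-0.002, 0.001, 0.01, 0, 0, 0, 0]
    - [-0.002, 0.001, 0.02, 0, 0, 0, 0]
    - [-0.002, 0.001, 0.026, 0, 0, 0, 0]
    - [-0.002, 0.001, 0.032, 0, 0, 0, 0]
    - [-0.002, 0.001, 0.036, 0, 0, 0, 0]
    - [-0.002, 0.001, 0.04, 0, 0, 0, 0]
    - [-0.002, 0.001, 0.044, 0, 0, 0, 0]
    - [-0.002, 0.001, 0.045, 0, 0, 0, 0]
    - [-0.002, 0.001, 0.045, 0, 0, 0, 0]
    - [-0.002, 0.001, 0.045, 0, 0, 0, 0]

```text
time: 44.3
ee_pos: [0.6368, -0.0925, 0.15]
eef_rot: [[-0.113, 0.994, 0.001], [0.994, 0.113, -0.001], [-0.001, 0.001, -1.0]]
ft_force: [-2.3, -0.7, 8.6]
opening: 0.0132
finger_force: 40.4
```

Call:
jog_arm:
  deltas:
    - [0, 0, -0.04, 0, 0, 0, 0]
    - [0, 0, -0.1, 0, 0, 0, 0]
    - [0, 0, -0.2, 0, 0, 0, 0]
    - [0.5, 0, -0.2, 0, 0, 0, 0]
    - [0.95, -0.01, -0.2, 0, 0, 0, 0]
    - [0.95, -0.01, -0.2, 0, 0, 0, 0]
    - [0.95, -0.01, -0.2, 0, 0, 0, 0]
    - [0.95, -0.01, -0.2, 0, 0, 0, 0]
    - [0.95, -0.01, -0.2, 0, 0, 0, 0]
    - [0.95, -0.01, -0.2, 0, 0, 0, 0]

```text
time: 45.3
ee_pos: [0.5974, 0.2, 0.208]
eef_rot: [[-0.126, 0.992, -0.003], [0.992, 0.126, 0.007], [0.007, -0.002, -1.0]]
ft_force: [0.4, -0.4, -0.8]
opening: 0.013
finger_force: 39.4
```

Run:
```python
from h import *
m,p,d=cam('wrist');cv2.imwrite('pics/w11.png',p)
for c in comps(m,p,d,.046,.054,1500): print(*c)
s=bot.state();e=np.array(s['ee_pos']);R=np.array(s['eef_rot'])
W=cloud(m,d);q=(W[d>0]-e)@R*1000;q=q[(np.hypot(q[:,0],q[:,1])<15)&(q[:,2]>20)&(q[:,2]<100)]
for a in (20,40,77): s_=q[(q[:,2]>=a)&(q[:,2]<a+15)];print(np.median(s_,0).round(1),s_.min(0).round(1),s_.max(0).round(1))
go(611,270.8,200,6.5)
```

```text
[352. 142.] 5918 0.0498 [6.107e+02 2.699e+02 6.000e+01 5.990e+01 5.000e-01] [231. 232. 231.]
[453. 351.] 1519 0.0497 [727.4  91.1  60.2  42.2   6.8] [188. 111.  52.]
[ 8.2 -1.5 27.5] [ 4.8 -5.6 20. ] [ 9.1  3.  34.9]
[ 8.1 -1.  47.1] [ 5.7 -5.5 40. ] [ 9.4  2.9 55. ]
[ 6.8 -1.6 81.8] [ 4.  -4.1 77. ] [ 7.3  1.6 87. ]
go [0.245, 0.07, 0.0263] [-0.0023, -0.0035, 0.0105] | t 45.35 ee [599.1 195.3 207.7] F [ 0.3 -1.2 -1. ] op 12.7 j7 -0.44
```

All four buttons bottomed at the same depth. Moving above the stand hole.

Call:
jog_arm:
  deltas:
    - [0.247, 0.072, 0.02, -0.002, -0.003, 0.01, 0]
    - [0.247, 0.072, 0.02, -0.002, -0.003, 0.01, 0]
    - [0.247, 0.072, 0.02, -0.002, -0.003, 0.01, 0]
    - [0.247, 0.072, 0.02, -0.002, -0.003, 0.01, 0]
    - [0.247, 0.072, 0.02, -0.002, -0.003, 0.01, 0]
    - [0.247, 0.072, 0.02, -0.002, -0.003, 0.01, 0]
    - [0.247, 0.072, 0.02, -0.002, -0.003, 0.01, 0]
    - [0.247, 0.072, 0.02, -0.002, -0.003, 0.01, 0]

```text
time: 46.15
ee_pos: [0.6143, 0.2654, 0.2018]
eef_rot: [[-0.104, 0.995, 0.001], [0.995, 0.104, -0.003], [-0.003, 0.001, -1.0]]
ft_force: [-0.2, 0.2, -0.9]
opening: 0.013
finger_force: 39.4
```

```bash
cat > st.py <<'E'
from h import *
bot.camera('scene')
m,p,d=cam('wrist');cv2.imwrite('pics/w12.png',cv2.resize(p[100:340,200:440],None,fx=2.5,fy=2.5,interpolation=cv2.INTER_CUBIC))
for c in comps(m,p,d,.045,.055,1500): print(*c)
s=bot.state();e=np.array(s['ee_pos']);R=np.array(s['eef_rot'])
W=cloud(m,d);q=(W[d>0]-e)@R*1000;q=q[(np.hypot(q[:,0],q[:,1])<12)&(q[:,2]>20)&(q[:,2]<89)]
for a in (20,40,77): s_=q[(q[:,2]>=a)&(q[:,2]<a+15)];print(len(s_) and (np.median(s_,0).round(1),s_.min(0).round(1),s_.max(0).round(1)))
go(611.7,271.2,140,6.5)
E
python3 st.py
```

```text
[319. 221.] 5124 0.0497 [610.7 270.3  60.8  60.  -89.5] [230. 233. 232.]
(array([ 2.8,  0.1, 27.7]), array([-0.2, -4.4, 20.1]), array([ 3.9,  4.2, 34.9]))
(array([ 2.6,  0.2, 47.4]), array([ 0. , -4.3, 40.3]), array([ 3.8,  4.1, 54.9]))
(array([ 1.2,  0.2, 81.7]), array([-1.3, -2.9, 77. ]), array([ 1.9,  2.8, 87.1]))
go [0.0188, -0.0063, 0.2058] [0.0009, 0.003, -0.0104] | t 46.25 ee [614.1 265.9 201.8] F [-0.9 -0.1 -0.1] op 12.9 j7 -0.55
```

View pics/w12.png

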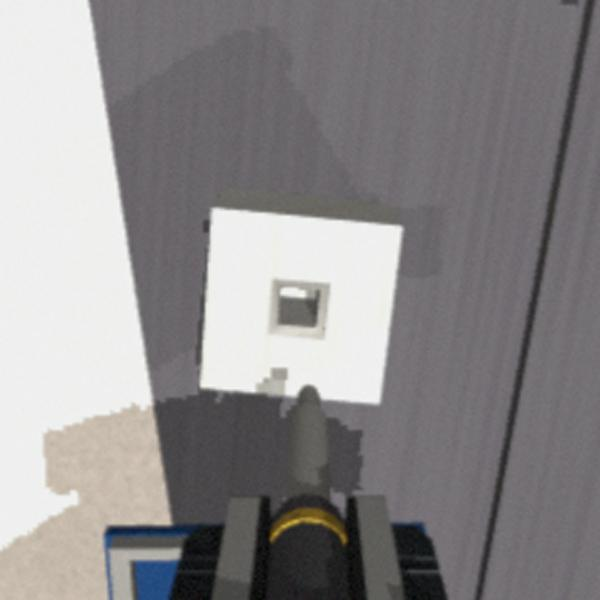

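The view shows the stand hole at crop (300,307) and the tip at (309,390). The tip is straight and about 6 mm short of the hole.

Call:
jog_arm:
  deltas:
    - [0.019, -0.009, 0.05, 0, 0.002, -0.01, 0]
    - [0.019, -0.009, 0.15, 0, 0.002, -0.01, 0]
    - [0.019, -0.009, 0.185, 0, 0.002, -0.01, 0]
    - [0.019, -0.009, 0.185, 0, 0.002, -0.01, 0]
    - [0.019, -0.009, 0.185, 0, 0.002, -0.01, 0]
    - [0.019, -0.009, 0.185, 0, 0.002, -0.01, 0]
    - [0.019, -0.009, 0.185, 0, 0.002, -0.01, 0]

```text
time: 46.95
ee_pos: [0.6116, 0.2721, 0.1477]
eef_rot: [[-0.113, 0.994, 0.003], [0.994, 0.113, 0.001], [0.0, 0.003, -1.0]]
ft_force: [-0.2, 0.6, -0.6]
opening: 0.0128
finger_force: 39.4
```

```bash
sed -i 's/go(611.7,271.2,140,6.5)/go(610.8,271.2,98,6.5)/' st.py; python3 st.py
```

```text
[321. 248.] 6759 0.0498 [610.6 270.6  61.2  60.  -89.6] [215. 219. 219.]
(array([ 3.2,  0. , 27.6]), array([ 0.1, -4.2, 20.1]), array([ 4.3,  4.4, 34.8]))
(array([ 3. ,  0.3, 47.4]), array([ 0.4, -4.2, 40. ]), array([ 4.4,  4.2, 55. ]))
(array([ 1.5,  0.4, 81.9]), array([-1.6, -2.8, 77.1]), array([ 2.4,  2.9, 88. ]))
go [-0.0021, -0.0021, 0.1637] [0.0027, 0.0002, 0.0001] | t 47.05 ee [611.2 271.9 147.1] F [-0.3  0.7 -0.1] op 13.1 j7 -0.57
```

Call:
jog_arm:
  deltas:
    - [-0.002, -0.002, 0.025, 0.002, 0, 0, 0]
    - [-0.002, -0.002, 0.05, 0.002, 0, 0, 0]
    - [-0.002, -0.002, 0.075, 0.002, 0, 0, 0]
    - [-0.002, -0.002, 0.1, 0.002, 0, 0, 0]
    - [-0.002, -0.002, 0.125, 0.002, 0, 0, 0]
    - [-0.002, -0.002, 0.145, 0.002, 0, 0, 0]
    - [-0.002, -0.002, 0.16, 0.002, 0, 0, 0]
    - [-0.002, -0.002, 0.166, 0.002, 0, 0, 0]
    - [-0.002, -0.002, 0.168, 0.002, 0, 0, 0]
    - [-0.002, -0.002, 0.168, 0.002, 0, 0, 0]

```text
time: 48.05
ee_pos: [0.6102, 0.271, 0.0964]
eef_rot: [[-0.113, 0.994, -0.001], [0.994, 0.113, -0.001], [-0.001, -0.001, -1.0]]
ft_force: [-2.1, -1.2, 2.9]
opening: 0.013
finger_force: 39.8
```

The point is on the hole floor, at z 96.4 with light contact. Releasing and retreating upward.

Call:
jog_arm:
  deltas:
    - [0, 0, 0, 0, 0, 0, 0.3]
    - [0, 0, 0, 0, 0, 0, 1]
    - [0, 0, 0, 0, 0, 0, 1]
    - [0, 0, 0, 0, 0, 0, 1]
    - [0, 0, -0.1, 0, 0, 0, 1]
    - [0, 0, -0.25, 0, 0, 0, 1]
    - [0, 0, -0.4, 0, 0, 0, 1]
    - [0, 0, -0.5, 0, 0, 0, 1]
    - [0, 0, -0.5, 0, 0, 0, 1]

```text
time: 48.95
ee_pos: [0.6127, 0.2732, 0.2523]
eef_rot: [[-0.113, 0.994, 0.009], [0.994, 0.113, 0.005], [0.004, 0.01, -1.0]]
ft_force: [0.7, 0.3, -0.5]
opening: 0.0854
finger_force: 0.0
```

Call:
jog_arm:
  deltas:
    - [-0.3, -0.3, -0.1, 0, 0, 0, 1]
    - [-0.6, -0.5, -0.1, 0, 0, 0, 1]
    - [-0.6, -0.5, -0.1, 0, 0, 0, 1]
    - [-0.6, -0.5, -0.1, 0, 0, 0, 1]
    - [-0.6, -0.5, -0.1, 0, 0, 0, 1]
    - [-0.6, -0.5, -0.1, 0, 0, 0, 1]
    - [-0.6, -0.5, -0.1, 0, 0, 0, 1]
    - [-0.6, -0.5, -0.1, 0, 0, 0, 1]

```text
time: 49.75
ee_pos: [0.4819, 0.0766, 0.2756]
eef_rot: [[-0.115, 0.993, -0.001], [0.993, 0.115, 0.0], [0.001, -0.001, -1.0]]
ft_force: [0.1, 0.5, 0.1]
opening: 0.0853
finger_force: 0.0
```

Run:
```python
from h import *
m,p,d=cam('scene');cv2.imwrite('pics/s4.png',p)
m,p,d=cam('wrist')
for lo,hi in((.045,.063),(.064,.078),(.14,.156)):
    for c in comps(m,p,d,lo,hi,200): print(*c)
```

```text
[495.  24.] 3136 0.0497 [610.1 257.7  61.8  38.2   1.5] [205. 208. 208.]
[496. 158.] 414 0.0583 [636.8 147.   26.5  13.7   6.6] [37. 37. 38.]
[550. 293.] 10009 0.05 [736.7  -2.1 225.7  61.3 -83.3] [195. 115.  53.]
[449. 227.] 289 0.0542 [612.5  76.8  43.4  25.5  43. ] [56. 58. 58.]
[443. 268.] 364 0.054 [613.3  29.6  47.7  30.9  51.6] [58. 60. 61.]
[440. 309.] 360 0.053 [618.1 -21.7  51.7  32.2  50.7] [60. 62. 62.]
[461. 237.] 954 0.0697 [617.6  69.8  36.2  26.4   6.7] [139. 142. 140.]
[454. 281.] 1136 0.0698 [622.   23.9  36.3  36.  -83.6] [137. 140. 138.]
[455. 315.] 311 0.0697 [626.6 -17.7  35.6  20.    6.8] [119. 121. 120.]
[432. 385.] 386 0.0699 [ 621.1 -100.7   51.4   19.6  -56.8] [126. 128. 128.]
```

View pics/s4.png

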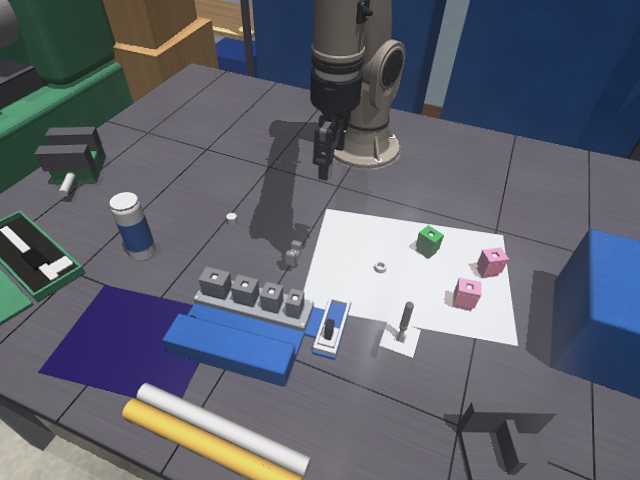

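The final view shows the four modules home around (255,290), the lock knob at the far end (330,328), the stylus upright in its stand (403,325) and the bystanders where they were. Handing in.

```bash
python3 -c "
from cell import bot
print(bot.finish_job())"
```

```text
the job is handed in; nothing more can be done
None
```

I handed the job in: all four modules are home, the lock is closed, the zero buttons were pressed from narrowest to widest, and the stylus is back in its stand, point down; the stand was knocked aside mid-run, so the stylus went back where the stand then stood.

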